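# Stack the brush maker's interlocking parts cases

## Robot

A 6-joint arm with a two-finger parallel gripper is mounted at the origin on the work surface. World frame = base frame: x ahead of the robot, y to its left, z up, the work surface at z = 0. Lengths are in m, angles in rad, forces in N, time in s.
With the tool pointing down it reaches from about 0.3 to 0.85 m from the base axis. Payload 4.2 kg.
Tool frame: the origin (TCP) lies at the very end of the fingers, on their centre line; the grasp point (between the pads) lies 19 mm behind it; z points along the fingers, y is the line along which they close (so a half turn about z gives the same grasp; the last joint's range is limited). The gripper opens to 91 mm and grips with 3 to 60 N. Pads are 32 mm wide; open, the fingers measure 118 mm over their backs; the gripper's body (76 mm by 178 mm) begins 60 mm behind the grasp point.
Start: joints at [-1.125, 0.32, 1.565, -0, 1.257, -0.02], TCP at [0.258, -0.514, 0.214] pointing down, gripper open.
Joint ranges: [-3.11, 3.11], [-0.84, 2.01], [0.21, 2.61], [-1.34, 4.49], [0.05, 2.63], [-2.56, 2.56]. Speed limits (rad/s): [2.57, 2.57, 3.14, 3.14, 3.14, 3.14].

## Interface

Orientations are given as a rotation vector (axis times angle).
In Python, from bench import * gives the robot as it stands.
- The arm moves only by the tool carry_out, never from a script. Its argument "plan" is one flat list of numbers, 5 for each row, row after row: the shift along the tool's x, y, z each as a share of 200 mm, from -1 to 1, then the turn about the tool's z as a share of pi rad, from -1 to 1, then the finger opening in mm, from 0 to 91.2. In form: [tx, ty, tz, spin, jaw, tx, ty, tz, spin, jaw, ...]. A call has 1 to 10 rows; each row shifts and turns the commanded pose from where the row before left it, along the tool's axes as they then stand; what a row does not reach is not made up. A row lasts 1/10 s, in which the tool goes at most 50 mm and 8.59 degrees, less where a joint would pass 70% of its speed; a pose out of reach is approached as far as the arm can. A call with a number of a shift or a turn outside -1 to 1 is refused whole. A call with a gripper value outside its range is refused whole. The fingers move at their own pace and stop on an object; the grip force is fixed at half the most. Time passes only in rows, so rows that do not move let the fingers close. It gives the time, the measured TCP pose, the force, the opening and the grip force at its end, in the units of the state.
- state(): the state, without advancing time (a new reading comes with each control period).
- snapshot(name): name is "scene" or "side" or "wrist"; returns a dict with "pixels" (480x640x3 uint8, blue, green, red), "z_map" (480x640 float32, m along the optical axis (not along the pixel's ray), 0 where there is no reading), "fx", "fy", "cx", "cy" (pixels), "distortion" ([k1, k2, p1, p2, k3] as OpenCV has them; the pictures are not rectified), "origin" and "rotation" of the camera in the world. Camera axes: x right, y down, z forward; pixel columns grow to the right and rows downward; lengths in m; the calibration is good to about 2 mm. A picture is of the moment at which its call begins.
- close_job(): hands the job in; it is judged then, once.
The state is a dict: "time_s": time; "qpos": joint angles; "qd": joint speeds; "joint_torque": joint torques, N m; "position": TCP position; "eef_rot": TCP orientation; "ft_force": force on the tool from outside, world axes, zero at the start; "wrist_torque": the same for the moment, N m; "width": finger opening in m; "grip_force": force on a finger pad.
Only numpy, scipy, OpenCV 4.12 (cv2) and the standard library are available. Lean on these libraries where they do the work, as an engineer would, in place of code of your own. Each camera call takes 0.05 s, during which the arm holds its last target. There are 200 camera calls.

## Task

Take the two closed cases out of the sloped blue rack and add them to the column that starts with the grey case on its rubber bellows feet: the deep green-lidded case first and, once it is home, the shallow orange-lidded one on top of it. Hook each case's tongue under the lip of the lid below, lower it flat, and press it down, without slamming or forcing it, until the sprung catch snaps home over its flange, square and flush with the case beneath. Let go of the finished column and leave everything else on the bench where it stands.

Things in the scene. Friction and masses are not known exactly. Their poses are not given: they have to be found in the camera images.
- base_case: Grey-lidded case, 66 x 112 x 60 mm to the flat of the lid, foot of the column, on soft rubber bellows over a plate bolted to the bench: underside 32 mm up, sinks about 1.1 mm per N pushed down (at most 20 mm). Origin: centre of its underside; x from near face (robot side; lip) to far face (catch), y along the 112 mm, z up. The deep case belongs flat on its lid, origins in line, axes parallel.
- deep_case: Deep case: green lid, light grey shell, 66 (x) x 112 (y) x 72 mm to the flat of the lid, about 0.36 kg, closed. Starts flat on the rack's deck, in either half, so tilted 28 degrees, near edge low. Origin and axes as base_case, same lip and catch on its lid. Grip its plain near and far walls (x = -33, +33 mm; fingers along its z): they reach from 18 mm above the underside up to the lid.
- shallow_case: Shallow case: orange lid, light grey shell, 66 (x) x 112 (y) x 54 mm to the flat of the lid, about 0.28 kg, closed; in the other half of the rack, tilted likewise. Underside, walls, axes and grip as the deep case; same lip on its lid and a leaf of the same shape. It belongs flat on top of the deep case, origin straight above the deep case's origin, axes parallel.
- base_lip (a point): Mid-length of the hooked lip on base_case's lid, in the lid plane at the inner face of its upright wall (x = -30, y = 0, z = 60 mm of the case). The lip is 96 mm long; the wall is 11.5 mm tall; a ledge on it overhangs the lid 5 mm towards +x, its underside 8 mm and its top 11.5 mm above the lid. A tongue goes under it only with the case tilted, near edge low.
- deep_lip (a point): The same point on the deep case's own lid (x = -30, y = 0, z = 72 mm of the case): the same lip, for the shallow case.
- deep_tongue (a point): Centre of the rounded tip (radius 2.25 mm) of the tongue at the foot of the deep case's near side: x = -26.75, y = 0, z = 2.25 mm of the case. The tongue, 4.5 mm thick and 90 mm long, its tip ending at x = -29, projects from a black plinth (x -19 to +22 mm, 18 mm high) below the shell. Home, the tip lies about 1 mm short of the lip's wall.
- shallow_tongue (a point): The same point on the shallow case: the same tongue and plinth.
- deep_flange (a point): Far bottom edge of the deep case (x = +28.5, y = 0, z = 0 mm of the case): end of a flange 3 mm thick, which snaps under the catch. The shallow case has the same.
- rack: Blue sheet-steel bench rack (fixed), 310 mm wide, deck sloping 28 degrees down towards the robot. Origin on the bench under its middle, x away from the robot, y along its width, z up; deck 66 mm above the bench there. Measured along the slope: front stop 46 mm below that point (10 mm high), back wall 73 mm above it (27 mm high). Side walls 19 mm, middle divider 14 mm high.
- base_catch (a joint): Sprung steel leaf, 50 mm long, on the far edge of base_case's lid, leaning outwards; nose at case x = +26 mm, 4 mm above the lid, top 14 mm above it. 0 m closed; opens outwards (+x) to 0.005, spring 7 N at 0, 12 N at 2.5 mm. A flange meets it in its last 10 mm, opens it about 2.5 mm and must be pressed past (some 8 to 20 N at mid-case; weight alone is not enough); then it snaps back to 0.
- deep_catch (a joint): The same leaf catch on the deep case's lid (0 m closed).
- spool: Bystander: upright dark wooden spool wound with white thread, 48 mm diameter foot, 104 mm tall; origin at its foot.
- brush_block: Bystander: oval wooden brush, 125 x 50 x 30 mm, lying bristles down; origin at its underside.
- dust_brush: Bystander: bench brush with round wooden handle, 190 mm long, 22 mm high; origin at its underside.
- pliers: Bystander: pliers with red handles, 175 mm long, 14 mm high; origin at its underside.
- glue_tin: Bystander: round tin, 60 mm diameter, 75 mm tall; origin at its underside.
- mallet: Bystander: hammer, 260 mm long, lying; origin under its middle.
- try_square: Bystander: try square, steel blade 150 mm and wooden stock 90 mm, 12 mm high; origin at its underside.
Not all that is in view belongs to the job. Of the things that look like the deep_case, the largest one is meant.

How it is judged:
By the outcome, as a careful person would: the job done as asked, in the order asked, and still so for the second after the job is handed in, with the robot touching nothing.
It also fails if it takes over 69 s, if anything falls off the work surface, if the arm or the gripper's body presses on something with over 40 N, if the wrist force passes 120 N, or if a joint passes its speed limit or range.

## Working session

There is one attempt and no reset: what is moved stays moved. The work goes in short steps, Python scripts to look and compute and a tool call to move; the robot and the scene stay as the last step left them, time stands still between calls to the robot, and variables do not carry over. Pictures are saved under pics/ and viewed, at most 10 in all, crops included, and the job is handed in when it is done.

Besides the shell and the picture viewer there is one more tool, called after "Emit:" as name(argument=value, ...) on one line, values as JSON. carry_out: Moves the arm, as the interface text tells. Its arguments: {"type":"object","properties":{"plan":{"type":"array","items":{"type":"number"}}},"required":["plan"]}

```bash
mkdir -p pics; ls; python3 - <<'E'
from bench import *
import cv2, pickle, numpy as np
s=state(); print(s)
for n in ("scene","side","wrist"):
    d=snapshot(n); pickle.dump(d,open(n+'0.pkl','wb')); cv2.imwrite(f'pics/{n}0.png',d['pixels']); print(n,d['origin'],np.round(d['rotation'],3).tolist(),d['fx'],d['cx'],d['cy'],d['distortion'])
E
```

```text
pics
{'time_s': 0.0, 'qpos': array([-1.12499215e+00,  3.20304348e-01,  1.56566982e+00, -2.17944871e-05,
        1.25738032e+00, -2.00048081e-02]), 'qd': array([ 1.50079408e-03, -8.75036911e-04, -9.98181548e-05, -1.01317404e-03,
       -8.69650056e-04, -1.02126246e-03]), 'joint_torque': array([-2.39941408e-03, -4.12472534e+01, -2.31977105e+01,  7.23876245e-02,
        4.56385652e-02, -1.32875443e-04]), 'position': array([ 0.25803625, -0.51329371,  0.2131167 ]), 'eef_rot': array([-3.05509626e+00, -7.24707762e-01,  6.16240387e-04]), 'ft_force': array([ 0.12978947, -0.21952609,  0.24991977]), 'wrist_torque': array([-0.02980895, -0.0124814 ,  0.00538433]), 'grip_force': 0.0, 'width': 0.09116791236902788}
scene [ 1.13873272 -0.32667904  1.16832539] [-2.303, -1.224, 0.346] 552.8690738769493 335.0635026512151 229.87500546916482 [-0.05469208  0.          0.          0.          0.        ]
side [0.05141801 0.96989033 0.92824817] [-0.637, 2.571, -1.25] 479.50416385452985 320.2453051018084 239.53616739047288 [-0.08865866  0.          0.          0.          0.        ]
wrist [ 0.32183669 -0.48339934  0.38391513] [2.487, -1.533, -0.195] 410.1607708511681 322.6478815847926 246.97365669905534 [-0.04997371  0.          0.          0.          0.        ]
```

View pics/scene0.png

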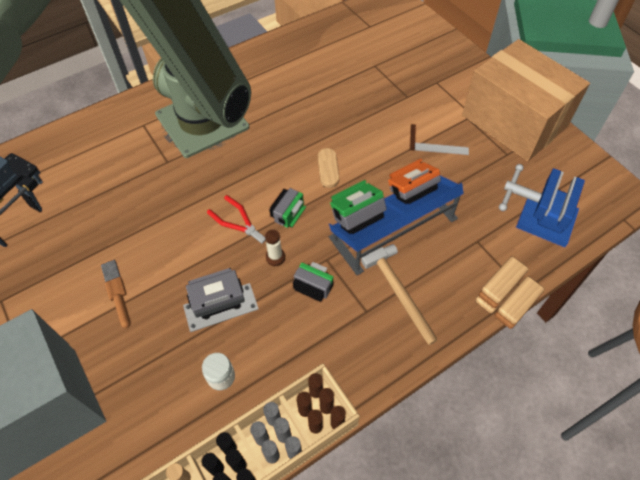

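View pics/side0.png

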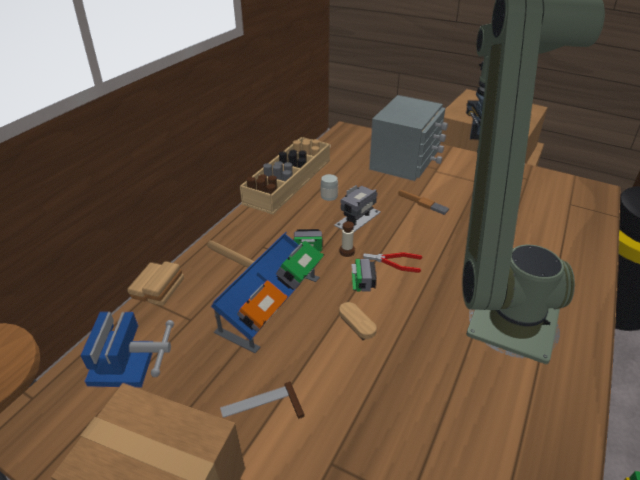

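The green-lidded candidates in the scene image are (358,207) in the rack, (288,207) lying on the bench and (314,281) on the bench. The rack one fits: it is the largest and sits on the sloped deck. The orange case is at (415,180), and the grey base case is at (215,292) on its plate. I'll confirm with an enlarged crop and measure from both cameras.

```bash
cat > h.py <<'E'
import cv2, pickle, numpy as np
from scipy.spatial.transform import Rotation as R
def cloud(d):
    K=np.array([[d['fx'],0,d['cx']],[0,d['fy'],d['cy']],[0,0,1.]])
    v,u=np.mgrid[0:480,0:640]; p=np.stack([u,v],-1).reshape(-1,1,2).astype(float)
    n=cv2.undistortPoints(p,K,np.array(d['distortion'])).reshape(480,640,2)
    z=d['z_map'].astype(float); P=np.concatenate([n*z[...,None],z[...,None]],-1)
    r=np.array(d['rotation']); r=R.from_rotvec(r) if r.ndim==1 else R.from_matrix(r)
    W=r.apply(P.reshape(-1,3)).reshape(480,640,3)+d['origin']; W[z<=0]=np.nan
    return W
def world2px(d,p):
    K=np.array([[d['fx'],0,d['cx']],[0,d['fy'],d['cy']],[0,0,1.]])
    r=np.array(d['rotation']); r=R.from_rotvec(r) if r.ndim==1 else R.from_matrix(r)
    c=r.inv().apply(np.atleast_2d(p)-d['origin']); return cv2.projectPoints(c,np.zeros(3),np.zeros(3),K,np.array(d['distortion']))[0].reshape(-1,2)
E
python3 - <<'E'
from h import *
ims=[]
for n,(a,b,w,h) in (('scene',(175,150,300,190)),('side',(200,170,240,180))):
    d=pickle.load(open(n+'0.pkl','rb')); W=cloud(d)
    c=d['pixels'][b:b+h,a:a+w]; ims.append(cv2.resize(c,(800,int(800*h/w)),interpolation=cv2.INTER_CUBIC))
    hsv=cv2.cvtColor(d['pixels'],cv2.COLOR_BGR2HSV)
    for nm,lo,hi in (('green',(50,100,60),(75,255,255)),('orange',(5,180,120),(14,255,255)),('blue',(105,120,50),(125,255,255))):
        m=cv2.inRange(hsv,lo,hi); k,l,st,ce=cv2.connectedComponentsWithStats(m)
        for i in range(1,k):
            if st[i,4]>150 and W[l==i].shape[0]:
                q=W[l==i]; q=q[np.isfinite(q).all(1)]; q=q[(q[:,0]<.9)&(q[:,2]>-.05)]
                if len(q)<100: continue
                md=np.median(q,0)
                # plane fit robust
                for _ in range(4):
                    c0=q.mean(0); nv=np.linalg.svd(q-c0)[2][2]; r=np.abs((q-c0)@nv); q2=q[r<max(.003,np.percentile(r,70))]; q=q2 if len(q2)>60 else q
                nv*=np.sign(nv[2]); print(n,nm,st[i],np.round(md,3),'n',np.round(nv,3),np.round(c0,4),len(q))
cv2.imwrite('pics/c1.png',ims[0]); cv2.imwrite('pics/c2.png',ims[1])
E
```

```text
scene green [ 515    0  110   56 4547] [ 0.265  1.243 -0.011] n [ 0.012 -0.009  1.   ] [ 0.2515  1.2572 -0.0108] 2110
scene green [331 181  52  36 817] [0.539 0.143 0.123] n [-0.38   0.008  0.925] [0.5344 0.1518 0.1214] 400
scene green [283 193  22  34 313] [0.438 0.034 0.035] n [0.87  0.465 0.166] [0.4353 0.0404 0.0277] 173
scene green [300 263  33  20 183] [ 0.62  -0.009  0.05 ] n [-0.009  0.016  1.   ] [ 0.6186 -0.0094  0.0496] 153
scene orange [389 159  51  33 735] [0.55  0.308 0.107] n [-0.41   0.041  0.911] [0.5489 0.3114 0.1062] 379
scene blue [ 517  169   67   77 2368] [0.81  0.548 0.067] n [ 0.368 -0.809  0.459] [0.8202 0.5433 0.0395] 565
scene blue [ 330  177  133   74 2613] [0.635 0.231 0.101] n [-0.606  0.023  0.795] [0.6142 0.2379 0.0864] 842
side green [281 237  42  46 922] [0.542 0.15  0.12 ] n [ 0.175 -0.301  0.937] [0.5541 0.1217 0.1023] 220
side green [352 259  10  32 195] [0.421 0.063 0.042] n [0.86  0.478 0.178] [0.4215 0.0586 0.0293] 102
side orange [241 281  46  45 814] [0.547 0.33  0.107] n [-0.437  0.02   0.899] [0.5532 0.3249 0.1095] 524
side blue [ 212  234   86  106 2639] [0.625 0.255 0.089] n [-0.476  0.017  0.879] [0.6185 0.2409 0.085 ] 1581
side blue [  81  312   70   75 2929] [0.774 0.598 0.077] n [-0.899  0.292  0.326] [0.7737 0.5943 0.0582] 700
```

View pics/c1.png

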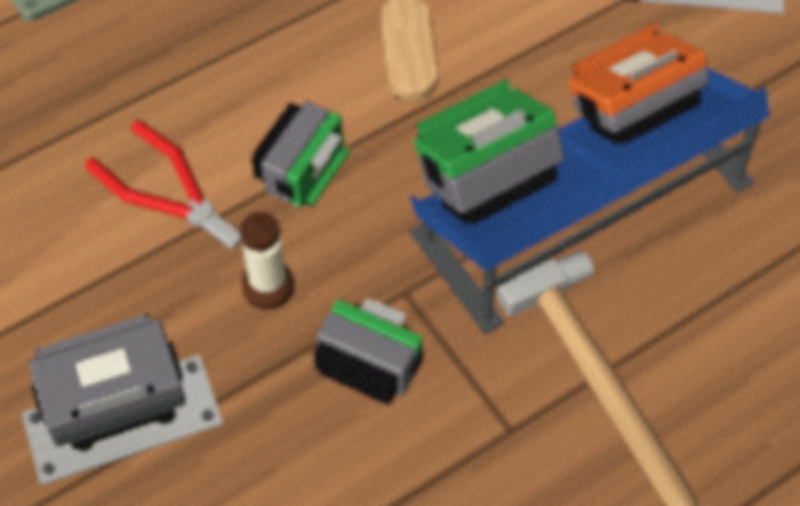

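View pics/c2.png

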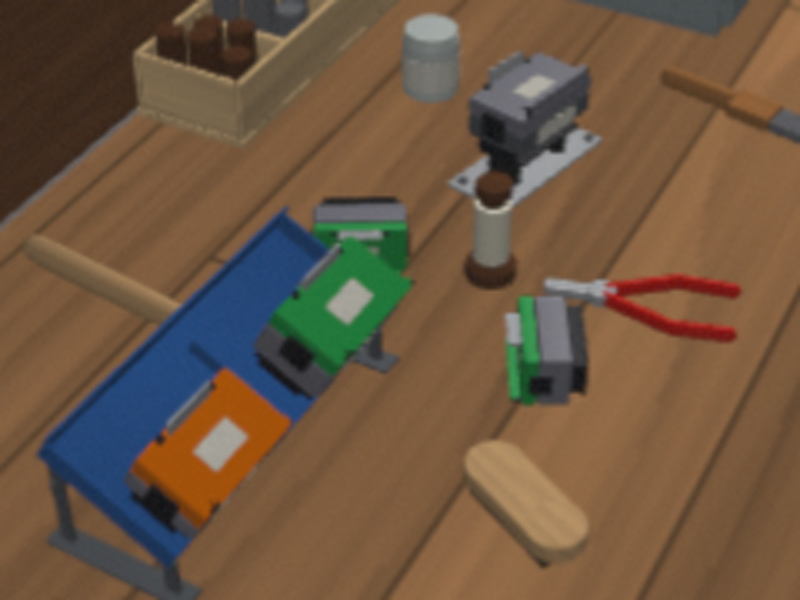

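Emit:
carry_out(plan=[0,0,0,0,91,0,0,-0.1,0,91])

```text
time_s: 0.35
position: [0.2575, -0.5122, 0.2314]
eef_rot: [-3.051, -0.724, 0.002]
ft_force: [0.2, 1.0, -1.0]
width: 0.0911
grip_force: 0.0
```

The crops show the deep case (485,145 in crop 1) in the rack's right half, the shallow orange one at (640,80), and the grey base at (110,385). The two other green cases, at (300,155) and (368,350), are clearly smaller decoys. Next I'll fit the poses.

```bash
cat >> h.py <<'E'
def frame(az,tilt):
    # case frame: x az, tilted near edge low by tilt
    c,s=np.cos(az),np.sin(az)
    ex=np.array([c*np.cos(tilt),s*np.cos(tilt),np.sin(tilt)]); ey=np.array([-s,c,0]); return np.stack([ex,ey,np.cross(ex,ey)],1)
def rect(P2):
    h=cv2.minAreaRect((P2*1000).astype(np.float32)); return np.round(h[0],1),np.round(h[1],1),round(h[2],1)
E
cat > m.py <<'E'
from h import *
import sys
ds={n:pickle.load(open(n+'0.pkl','rb')) for n in ('scene','side')}
Ws={n:cloud(d) for n,d in ds.items()}
allp=lambda W:W[np.isfinite(W).all(-1)]
for n,W in Ws.items():
    q=allp(W); 
    b=q[(abs(q[:,0]-.65)<.15)&(abs(q[:,1]+.18)<.15)]
    g=b[abs(b[:,2])<.01]; print(n,'bench z',np.median(g[:,2]) if len(g) else None)
    t=b[(b[:,2]>.085)&(b[:,2]<.1)]; print(' base lid',len(t),np.median(t,0),rect(t[:,:2]))
    hi=b[(b[:,2]>.098)&(b[:,2]<.11)]; print(' hi',len(hi),hi.mean(0) if len(hi) else '')
    pl=b[(b[:,2]>.002)&(b[:,2]<.012)]
    hsv=cv2.cvtColor(ds[n]['pixels'],cv2.COLOR_BGR2HSV)
    # rack
    m=cv2.inRange(hsv,(105,120,50),(125,255,255))>0
    q=W[m]; q=q[np.isfinite(q).all(1)]; q=q[(q[:,0]<.72)&(q[:,1]<.45)&(q[:,1]>0)]
    for nm,lo,hi_ in (('deep',(50,100,60),(75,255,255)),('shal',(5,180,120),(14,255,255))):
        mm=cv2.inRange(hsv,lo,hi_)>0; p=W[mm]; p=p[np.isfinite(p).all(1)]
        p=p[(abs(p[:,0]-.54)<.06)&(p[:,2]>.07)&(p[:,1]>.05)]
        best=None
        for az in np.radians(np.arange(-10,11,.5)):
            F=frame(az,np.radians(28)); L=p@F
            e=np.ptp(np.percentile(L,[2,98],axis=0),axis=0)
            if best is None or e[0]+e[1]<best[0]: best=(e[0]+e[1],az,e,np.percentile(L,[2,98],axis=0).mean(0),np.median(L[:,2]))
        print(' ',nm,len(p),'az',np.degrees(best[1]),'ext',best[2],'ctr world',frame(best[1],np.radians(28))@np.r_[best[3][:2],best[4]],'h',best[4])
    Fr=frame(np.radians(-2),np.radians(28)); L=q@Fr
    print(' rack y range',np.percentile(L[:,1],[1,99]),'x range',np.percentile(L[:,0],[1,99]),'deckh',np.median(L[:,2]))
E
python3 m.py; python3 - <<'E'
from bench import *
print(state()['qpos'])
E
```

```text
scene bench z 0.0007508551602637414
 base lid 1430 [ 0.55294611 -0.22949791  0.09269247] (array([ 552.8, -167.7]), array([247.2,  88.3]), 89.8)
 hi 399 [ 0.53062636 -0.16843547  0.10419544]
  deep 810 az -2.5 ext [0.06849914 0.10492209 0.02751657] ctr world [0.53687026 0.15361415 0.12309409] h -0.13997407707065218
  shal 715 az -1.5000000000000002 ext [0.06825347 0.10804931 0.02542879] ctr world [0.55015099 0.31764885 0.10693679] h -0.15986846030724075
 rack y range [0.10264991 0.40918067] x range [0.49527616 0.62078033] deckh -0.20687913048328374
side bench z 0.0015576216757388073
 base lid 435 [ 0.54890307 -0.21889345  0.09335402] (array([ 546. , -165.9]), array([ 87.8, 248.9]), 1.0)
 hi 178 [ 0.53049283 -0.17205762  0.10376525]
  deep 738 az -1.5000000000000002 ext [0.06108134 0.10906412 0.02483305] ctr world [0.53272109 0.15731356 0.12230355] h -0.14009079504046276
  shal 813 az -6.000000000000001 ext [0.06028185 0.10491598 0.01743341] ctr world [0.54599667 0.3220378  0.10612957] h -0.1454154572889754
 rack y range [0.10252081 0.41248067] x range [0.49663475 0.61446961] deckh -0.2110001396324823
[-1.12500633e+00  3.10122581e-01  1.53401256e+00 -1.54857493e-05
  1.30400288e+00 -2.00124319e-02]
```

Emit:
carry_out(plan=[0,0,-0.25,0,91,0.05,0.25,0,0,91,0,0.25,0,0,91,0,0.25,0,0,91,0,0.25,0,0,91,0,0.25,0,0,91,0,0.25,0,0,91,0,0.25,0,0,91])

```text
time_s: 1.15
position: [0.408, -0.7902, 0.2746]
eef_rot: [3.04, 0.721, 0.007]
ft_force: [33.4, -64.2, 17.0]
width: 0.0907
grip_force: 0.0
```

```bash
python3 - <<'E'
from bench import *
s=state();print(s['qpos'],s['position'],s['eef_rot'])
E
```

```text
[-1.10718908e+00  9.68581177e-01  2.13592525e-01  3.60083169e-04
  1.94125947e+00 -2.00301239e-03] [ 0.40803547 -0.79018449  0.27461621] [3.03965979 0.72093036 0.00699749]
```

Emit:
carry_out(plan=[0,0,0,0,91,0,0,0,0,91])

```text
time_s: 1.35
position: [0.4077, -0.7897, 0.272]
eef_rot: [3.045, 0.722, 0.005]
ft_force: [0.3, -0.2, 2.6]
width: 0.0913
grip_force: 0.0
```

Emit:
carry_out(plan=[0,0.1,0,0,91,0,0.1,0,0,91,0,0.1,0,0,91])

```text
time_s: 1.65
position: [0.417, -0.8091, 0.2609]
eef_rot: [3.001, 0.712, 0.022]
ft_force: [0.0, 0.5, 0.6]
width: 0.0908
grip_force: 0.0
```

```bash
python3 - <<'E'
from bench import *
s=state();print(s['qpos'],s['position'],s['eef_rot'],s['ft_force'])
E
```

```text
[-1.10777823e+00  9.84407483e-01  2.14065460e-01  7.35013882e-04
  1.88450434e+00 -2.54539828e-03] [ 0.4170388  -0.80911928  0.26091416] [3.00132168 0.71194396 0.02167634] [0.03466745 0.50797798 0.6303574 ]
```

Emit:
carry_out(plan=[0,-0.1,0,0,91,0,-0.2,0,0,91,0,-0.2,0,0,91,0,-0.2,-0.1,0,91,0,-0.2,-0.1,0,91,0,-0.1,0,0,91])

```text
time_s: 2.25
position: [0.3288, -0.6336, 0.296]
eef_rot: [2.994, 0.71, 0.024]
ft_force: [0.8, -0.4, 0.3]
width: 0.0908
grip_force: 0.0
```

```bash
python3 - <<'E'
from bench import *
s=state();print(s['qpos'],s['position'],s['eef_rot'],s['ft_force'])
E
```

```text
[-1.10855371e+00  4.83275523e-01  1.10729101e+00  7.64278442e-04
  1.48435801e+00 -3.70158660e-03] [ 0.32883696 -0.63363012  0.2959707 ] [2.99364067 0.71026867 0.02446126] [ 0.7740356  -0.37525168  0.29509538]
```

The tilt set by pushing at the reach limit persists, so it can be used. Now I'll get a precise pose for the base and fit the arm kinematics.

```bash
cat > m2.py <<'E'
from m import *
from scipy.optimize import least_squares
D=[(.3101,1.5340,1.3040,.5733,.2314),(.9844,.2141,1.8845,.9103,.2609),(.4833,1.1073,1.4844,.7139,.2960),(.3203,1.5657,1.2574,.5745,.2131)]
def fk(p,a,b,c):
    r0,h,L1,L2,L3=p; return np.array([r0+L1*np.sin(a)+L2*np.sin(a+b)+L3*np.sin(a+b+c),h+L1*np.cos(a)+L2*np.cos(a+b)+L3*np.cos(a+b+c)])
f=lambda p:np.concatenate([fk(p,*d[:3])-d[3:] for d in D]+[[.02*p[0]]])
s=least_squares(f,[0,.3,.4,.4,.3]); print('kin r0,h,L1,L2,L3',s.x,'res',s.fun)
for n,(a,b,c,e) in (('scene',(180,250,265,330)),('side',(330,390,175,240))):
    W=Ws[n][c:e,a:b].reshape(-1,3); W=W[np.isfinite(W).all(1)]
    t=W[(W[:,2]>.085)&(W[:,2]<.112)]
    l=t[t[:,2]<.098]; print(n,'z lid',np.median(l[:,2]),len(t),'rect all',rect(t[:,:2]),'rect lid',rect(l[:,:2]))
    hi=t[t[:,2]>.099]; print(' hi n',len(hi)); 
    pl=W[(W[:,2]>.003)&(W[:,2]<.02)]; print(' plate',len(pl),rect(pl[:,:2]), np.median(pl[:,2]))
    # outlines: long-axis fit of extents
    for az in np.radians(np.arange(-40,41,2.)):
        x=t[:,:2]@np.array([[np.cos(az),-np.sin(az)],[np.sin(az),np.cos(az)]])
        e=np.percentile(x,[2,98],axis=0); 
        if np.ptp(e[:,0])<.074: print('   az',np.degrees(az),np.ptp(e,axis=0),'ctr',np.array([[np.cos(az),-np.sin(az)],[np.sin(az),np.cos(az)]])@e.mean(0))
E
python3 m2.py | grep -v -e rack -e ctr.world -e '^ hi'
```

```text
scene bench z 0.0007508551602637414
 base lid 1430 [ 0.55294611 -0.22949791  0.09269247] (array([ 552.8, -167.7]), array([247.2,  88.3]), 89.8)
side bench z 0.0015576216757388073
 base lid 435 [ 0.54890307 -0.21889345  0.09335402] (array([ 546. , -165.9]), array([ 87.8, 248.9]), 1.0)
kin r0,h,L1,L2,L3 [-0.03002461  0.13295793  0.61765499  0.4327991   0.37322909] res [-0.00053799 -0.00028704 -0.00084897 -0.00131026  0.00065216  0.00289827
  0.00074682 -0.00130097 -0.00060049]
scene z lid 0.09265434253608995 1637 rect all (array([ 551.4, -230.5]), array([119.1,  71. ]), 77.7) rect lid (array([ 553.3, -230.9]), array([118.9,  66.9]), 76.5)
 plate 958 (array([ 517.7, -230.8]), array([167.8, 175.6]), 60.0) 0.004869104780275246
   az -22.0 [0.07221949 0.10963365] ctr [ 0.55253191 -0.23002404]
   az -20.0 [0.0705225  0.10933035] ctr [ 0.55246141 -0.23002794]
   az -18.0 [0.06835194 0.10928817] ctr [ 0.55245252 -0.23013454]
   az -16.0 [0.06684679 0.10918267] ctr [ 0.5523269  -0.23008984]
   az -14.0 [0.06557501 0.10944151] ctr [ 0.55226149 -0.23021267]
   az -12.000000000000002 [0.06565676 0.10921221] ctr [ 0.55229987 -0.23031576]
   az -10.0 [0.06624436 0.10897099] ctr [ 0.55235965 -0.23023816]
   az -8.0 [0.06770445 0.10908086] ctr [ 0.55256784 -0.23032662]
   az -6.000000000000001 [0.06947135 0.10928423] ctr [ 0.55261114 -0.23029065]
   az -4.0 [0.07122375 0.10958479] ctr [ 0.55269025 -0.23061675]
   az -2.0 [0.07366833 0.10976275] ctr [ 0.55250705 -0.23048399]
side z lid 0.09315514284404725 630 rect all (array([ 542.3, -163.8]), array([ 91.9, 254.5]), 4.0) rect lid (array([ 542.4, -163.8]), array([ 91.8, 254.4]), 3.9)
 plate 863 (array([ 578.9, -311.4]), array([205.3, 413.1]), 21.4) 0.004447412510961812
```

```bash
cat > plan.py <<'E'
from h import *
def pose():
    from bench import state
    s=state(); return np.array(s['position']),R.from_rotvec(s['eef_rot'])
def info(p,r):
    M=r.as_matrix(); z=M[:,2]; y=M[:,1]
    print('pos',np.round(p,4),'tilt %.1f az %.1f | y az %.1f el %.1f'%(np.degrees(np.arccos(-z[2])),np.degrees(np.arctan2(z[1],z[0])),np.degrees(np.arctan2(y[1],y[0])),np.degrees(np.arcsin(y[2]))))
def rows(p0,r0,p1,spin,n,jaw,ramp=2):
    """straight move, n rows, spin deg about tool z; prints rows, calls of 10"""
    v=np.ones(n); k=min(ramp,n//2)
    for i in range(k): v[i]=v[-1-i]=(i+1)/(k+1)
    v/=v.sum(); r=r0; p=np.array(p0,float); out=[]
    for a in v:
        d=r.inv().apply((np.array(p1)-p0)*a)/.2; s=np.radians(spin)*a/np.pi
        # carry rounding
        row=np.round(np.r_[d,s],3); out.append(row)
        p=p+r.apply(row[:3]*.2); r=r*R.from_rotvec([0,0,row[3]*np.pi])
    out=np.array(out); print('max mm/row',200*np.linalg.norm(out[:,:3],axis=1).max(),'deg',180*abs(out[:,3]).max())
    for i in range(0,n,10):
        print(', '.join(', '.join('%g'%(x+0) for x in o)+', %g'%jaw for o in out[i:i+10]));print()
    print('err mm',1000*np.linalg.norm(p-p1)); return p,r
def spin_for(r,az):
    """spin deg about tool z so that tool y has azimuth az"""
    f=lambda s:(r*R.from_rotvec([0,0,np.radians(s)])).as_matrix()[:,1]
    ss=np.arange(-180,180,.05); e=[abs((np.degrees(np.arctan2(*f(s)[[1,0]]))-az+180)%360-180) for s in ss]
    return ss[int(np.argmin(e))]
E
python3 - <<'E'
from plan import *
p,r=pose(); info(p,r); s=spin_for(r,4); print(s)
p,r=rows(p,r,[.80,.085,.30],s,24,91,3); info(p,r)
ds={n:pickle.load(open(n+'0.pkl','rb')) for n in ('scene',)}
W=cloud(ds['scene']); q=W[235:262,262:285].reshape(-1,3); q=q[q[:,2]>.05]; print('spool',q.mean(0),q[:,2].max())
q=W[360:375,205:230].reshape(-1,3); print('tin',np.median(q,0))
E
```

```text
pos [ 0.3288 -0.6336  0.296 ] tilt 3.8 az -62.9 | y az -63.3 el 3.8
-67.24999999997436
max mm/row 41.01511916354749 deg 3.2399999999999998
0.044, -0.026, -0.002, -0.004, 91, 0.089, -0.05, -0.004, -0.009, 91, 0.136, -0.071, -0.006, -0.013, 91, 0.185, -0.087, -0.008, -0.018, 91, 0.189, -0.077, -0.008, -0.018, 91, 0.194, -0.066, -0.008, -0.018, 91, 0.197, -0.055, -0.008, -0.018, 91, 0.2, -0.044, -0.008, -0.018, 91, 0.202, -0.032, -0.008, -0.018, 91, 0.203, -0.021, -0.008, -0.018, 91

0.204, -0.009, -0.008, -0.018, 91, 0.204, 0.002, -0.008, -0.018, 91, 0.204, 0.014, -0.008, -0.018, 91, 0.203, 0.025, -0.008, -0.018, 91, 0.201, 0.037, -0.008, -0.018, 91, 0.199, 0.048, -0.008, -0.018, 91, 0.196, 0.059, -0.008, -0.018, 91, 0.192, 0.07, -0.008, -0.018, 91, 0.188, 0.081, -0.008, -0.018, 91, 0.183, 0.091, -0.008, -0.018, 91

0.177, 0.102, -0.008, -0.018, 91, 0.129, 0.084, -0.006, -0.013, 91, 0.083, 0.059, -0.004, -0.009, 91, 0.041, 0.031, -0.002, -0.004, 91

err mm 1.297983923342842
pos [0.8001 0.0851 0.3013] tilt 3.8 az -62.9 | y az 4.4 el 1.5
spool [ 0.51854802 -0.06095957  0.08604324] 0.1107416403122321
tin [ 0.70275343 -0.30534586  0.07491064]
```

Emit:
carry_out(plan=[0.044,-0.026,-0.002,-0.004,91,0.089,-0.05,-0.004,-0.009,91,0.136,-0.071,-0.006,-0.013,91,0.185,-0.087,-0.008,-0.018,91,0.189,-0.077,-0.008,-0.018,91,0.194,-0.066,-0.008,-0.018,91,0.197,-0.055,-0.008,-0.018,91,0.2,-0.044,-0.008,-0.018,91,0.202,-0.032,-0.008,-0.018,91,0.203,-0.021,-0.008,-0.018,91])

```text
time_s: 3.25
position: [0.5224, -0.3407, 0.292]
eef_rot: [2.748, 1.409, 0.002]
ft_force: [0.7, -0.4, -0.3]
width: 0.0907
grip_force: 0.0
```

Emit:
carry_out(plan=[0.204,-0.009,-0.008,-0.018,91,0.204,0.002,-0.008,-0.018,91,0.204,0.014,-0.008,-0.018,91,0.203,0.025,-0.008,-0.018,91,0.201,0.037,-0.008,-0.018,91,0.199,0.048,-0.008,-0.018,91,0.196,0.059,-0.008,-0.018,91,0.192,0.07,-0.008,-0.018,91,0.188,0.081,-0.008,-0.018,91,0.183,0.091,-0.008,-0.018,91])

```text
time_s: 4.25
position: [0.746, 0.0029, 0.2971]
eef_rot: [2.247, 2.122, -0.02]
ft_force: [0.2, -0.8, 0.6]
width: 0.0913
grip_force: 0.0
```

Emit:
carry_out(plan=[0.177,0.102,-0.008,-0.018,91,0.129,0.084,-0.006,-0.013,91,0.083,0.059,-0.004,-0.009,91,0.041,0.031,-0.002,-0.004,91,0,0.15,0,0,91,0,0.15,0,0,91,0,0.15,0,0,91,0,0.15,0,0,91,0,0.15,0,0,91,0,0.15,0,0,91])

```text
time_s: 5.25
position: [0.9119, 0.0916, 0.2681]
eef_rot: [2.068, 2.238, 0.05]
ft_force: [-0.1, 0.6, 0.5]
width: 0.0914
grip_force: 0.0
```

```bash
python3 - <<'E'
from plan import *
p,r=pose(); info(p,r)
from bench import state
s=state(); print(s['qpos'],s['ft_force'])
E
```

```text
pos [0.9119 0.0916 0.2681] tilt 5.7 az -23.4 | y az 4.6 el 5.0
[ 0.10552747  0.97757698  0.2140696  -0.05114056  1.86282751  0.00988501] [-0.07290529  0.59036923  0.47024368]
```

Emit:
carry_out(plan=[0,0.25,0,0,91,0,0.25,0,0,91,0,0.25,0,0,91,0,0.25,0,0,91,0,0.25,0,0,91,0,0.25,0,0,91,0,0.25,0,0,91,0,0.25,0,0,91])

```text
time_s: 6.05
position: [1.0299, 0.0938, 0.2217]
eef_rot: [1.93, 2.1, 0.331]
ft_force: [0.3, -0.0, 0.4]
width: 0.0908
grip_force: 0.0
```

```bash
python3 - <<'E'
from plan import *
p,r=pose(); info(p,r)
from bench import state
s=state(); print(s['qpos'],s['ft_force'])
E
```

```text
pos [1.0299 0.0938 0.2217] tilt 20.3 az -2.3 | y az 5.3 el 20.2
[ 0.09496136  1.0501953   0.21406973 -0.04697427  1.52528233  0.00443864] [ 0.33191229 -0.01767285  0.36348086]
```

Emit:
carry_out(plan=[0,0.25,0,0,91,0,0.25,0,0,91,0,0,0,0,91])

```text
time_s: 6.35
position: [1.0521, 0.0948, 0.2273]
eef_rot: [1.892, 2.062, 0.397]
ft_force: [-0.3, -0.5, 0.0]
width: 0.0911
grip_force: 0.0
```

```bash
python3 - <<'E'
from plan import *
p,r=pose(); info(p,r); s=spin_for(r,-2); print(s)
zc=frame(np.radians(-2),np.radians(28))[:,2]
t=np.array([.535,.1555,.1227])+.11*zc; print(t)
p,r=rows(p,r,t,s,16,91,3); info(p,r)
E
```

```text
pos [1.0521 0.0948 0.2273] tilt 24.2 az -1.1 | y az 5.5 el 24.0
6.850000000042485
[0.48338959 0.15730228 0.21982424]
max mm/row 44.08854726570156 deg 0.54
0.01, -0.049, -0.022, 0.001, 91, 0.02, -0.099, -0.044, 0.001, 91, 0.03, -0.149, -0.065, 0.002, 91, 0.038, -0.198, -0.087, 0.003, 91, 0.036, -0.199, -0.087, 0.003, 91, 0.035, -0.199, -0.087, 0.003, 91, 0.033, -0.199, -0.087, 0.003, 91, 0.031, -0.2, -0.087, 0.003, 91, 0.029, -0.2, -0.087, 0.003, 91, 0.027, -0.2, -0.087, 0.003, 91

0.025, -0.201, -0.087, 0.003, 91, 0.023, -0.201, -0.087, 0.003, 91, 0.021, -0.201, -0.087, 0.003, 91, 0.015, -0.151, -0.065, 0.002, 91, 0.009, -0.101, -0.044, 0.001, 91, 0.004, -0.05, -0.022, 0.001, 91

err mm 0.16006150504873043
pos [0.4835 0.1572 0.2198] tilt 24.2 az -1.1 | y az -2.0 el 24.2
```

Emit:
carry_out(plan=[0.01,-0.049,-0.022,0.001,91,0.02,-0.099,-0.044,0.001,91,0.03,-0.149,-0.065,0.002,91,0.038,-0.198,-0.087,0.003,91,0.036,-0.199,-0.087,0.003,91,0.035,-0.199,-0.087,0.003,91,0.033,-0.199,-0.087,0.003,91,0.031,-0.2,-0.087,0.003,91,0.029,-0.2,-0.087,0.003,91,0.027,-0.2,-0.087,0.003,91])

```text
time_s: 7.35
position: [0.6798, 0.1363, 0.2249]
eef_rot: [1.978, 1.991, 0.419]
ft_force: [-0.3, 0.5, 0.0]
width: 0.0911
grip_force: 0.0
```

Emit:
carry_out(plan=[0.025,-0.201,-0.087,0.003,91,0.023,-0.201,-0.087,0.003,91,0.021,-0.201,-0.087,0.003,91,0.015,-0.151,-0.065,0.002,91,0.009,-0.101,-0.044,0.001,91,0.004,-0.05,-0.022,0.001,91,0,0,0,0,91])

```text
time_s: 8.05
position: [0.4833, 0.1578, 0.2217]
eef_rot: [2.021, 1.956, 0.426]
ft_force: [1.0, -0.7, 0.3]
width: 0.0911
grip_force: 0.0
```

```bash
python3 - <<'E'
from plan import *
from bench import snapshot
p,r=pose(); info(p,r)
d=snapshot('wrist'); pickle.dump(d,open('w1.pkl','wb')); cv2.imwrite('pics/w1.png',d['pixels'])
W=cloud(d); print(np.nanmin(d['z_map']),d['origin'])
for u,v in ((320,240),(200,240),(440,240),(320,120),(320,360)): print(u,v,np.round(W[v,u],4))
E
```

```text
pos [0.4833 0.1578 0.2217] tilt 24.2 az -0.8 | y az -2.0 el 24.2
0.0 [0.41673641 0.22761135 0.37798689]
320 240 [0.5291 0.158  0.1179]
200 240 [ 0.4606  0.1418 -0.    ]
440 240 [0.6471 0.1402 0.106 ]
320 120 [0.5614 0.2431 0.0517]
320 360 [ 5.753e-01 -1.140e-02 -2.000e-04]
```

View pics/w1.png

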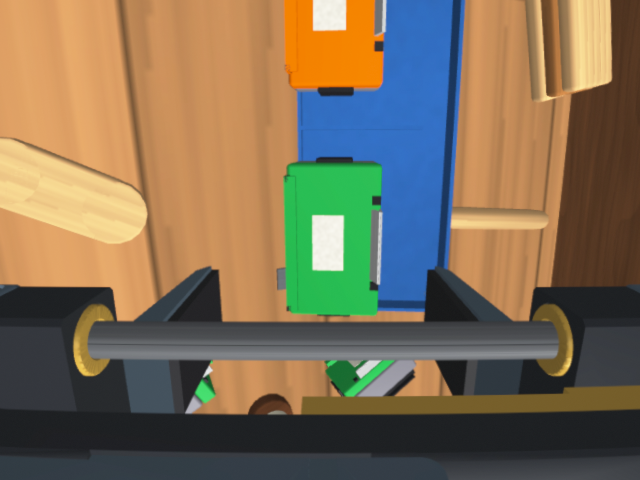

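The wrist view shows the deep lid spanning (286–381, 162–314), the lip on its left and the catch leaf at (376,250). The shallow lid is above it, partly out of frame. Next I'll fit the deep lid from this close cloud.

```bash
cat > fit.py <<'E'
from plan import *
def fitlid(d,lo,hi,box=None,show=True):
    W=cloud(d); hsv=cv2.cvtColor(d['pixels'],cv2.COLOR_BGR2HSV); m=cv2.inRange(hsv,lo,hi)
    k,l,st,ce=cv2.connectedComponentsWithStats(m); i=1+np.argmax(st[1:,4]); m=(l==i).astype(np.uint8)
    # plane
    q=W[m>0]; q=q[np.isfinite(q).all(1)]; rng=np.random.default_rng(0); best=0
    for _ in range(300):
        a=q[rng.choice(len(q),3,False)]; n=np.cross(a[1]-a[0],a[2]-a[0]); 
        if np.linalg.norm(n)<1e-6: continue
        n/=np.linalg.norm(n); e=abs((q-a[0])@n)<.0012
        if e.sum()>best: best=e.sum(); inl=e
    c=q[inl].mean(0); n=np.linalg.svd(q[inl]-c)[2][2]; n*=np.sign(n[2])
    L=q[abs((q-c)@n)<.003]
    ex0=np.cross([0,1,0],n); ex0/=np.linalg.norm(ex0); ey0=np.cross(n,ex0)
    rc=cv2.minAreaRect((np.c_[(L-c)@ex0,(L-c)@ey0]*1000).astype(np.float32)); (cx,cy),(w,h),a=rc
    if w>h: a-=90; w,h=h,w
    a=(a+90)%180-90
    ctr=c+ex0*cx/1000+ey0*cy/1000; ang=np.radians(a); ex=ex0*np.cos(ang)+ey0*np.sin(ang)
    print('inl',best,len(q),'ctr',np.round(ctr,4),'n',np.round(n,3),'tilt %.1f'%np.degrees(np.arccos(n[2])),'ex az %.2f el %.2f'%(np.degrees(np.arctan2(ex[1],ex[0])),np.degrees(np.arcsin(ex[2]))),'size',round(w,1),round(h,1))
    return ctr,n,ex
G=((50,100,60),(75,255,255)); O=((5,180,120),(14,255,255))
E
python3 - <<'E'
from fit import *
d=pickle.load(open('w1.pkl','rb'))
ctr,n,ex=fitlid(d,*G); fitlid(d,*O)
p,r=pose(); info(p,r)
M=r.as_matrix()
print('lid ctr in tool mm',1000*M.T@(ctr-p))
E
```

```text
inl 8936 11741 ctr [0.5378 0.1559 0.122 ] n [-0.47   0.016  0.882] tilt 28.1 ex az -1.63 el 28.08 size 65.0 111.1
inl 91 91 ctr [0.5535 0.2636 0.1011] n [0.026 1.    0.01 ] tilt 89.4 ex az -0.16 el -66.67 size 8.2 56.8
pos [0.4842 0.1578 0.2214] tilt 24.2 az -0.9 | y az -2.0 el 24.2
lid ctr in tool mm [ -0.97385839   8.18103856 112.63653884]
```

```bash
python3 - <<'E'
from plan import *
p,r=pose(); c=np.array([.5378,.1559,.122]); n=np.array([-.47,.016,.882])
p,r=rows(p,r,c+.05*n,0,4,91,1)
p,r=rows(p,r,c-.046*n,0,6,91,1); info(p,r)
p,r=rows(p,r,c+.054*n,0,6,60,2); info(p,r)
E
```

```text
max mm/row 21.061813787041228 deg 0.0
0, 0.004, 0.052, 0, 91, -0.001, 0.008, 0.105, 0, 91, -0.001, 0.008, 0.105, 0, 91, 0, 0.004, 0.052, 0, 91

err mm 0.16627179331293912
max mm/row 19.25201288177421 deg 0.0
0, 0.003, 0.048, 0, 91, -0.001, 0.007, 0.096, 0, 91, -0.001, 0.007, 0.096, 0, 91, -0.001, 0.007, 0.096, 0, 91, -0.001, 0.007, 0.096, 0, 91, 0, 0.003, 0.048, 0, 91

err mm 0.37375143831958724
pos [0.5597 0.1552 0.0813] tilt 24.2 az -0.9 | y az -2.0 el 24.2
max mm/row 25.065514157902285 deg 0.0
0, -0.003, -0.042, 0, 60, 0.001, -0.006, -0.083, 0, 60, 0.001, -0.009, -0.125, 0, 60, 0.001, -0.009, -0.125, 0, 60, 0.001, -0.006, -0.083, 0, 60, 0, -0.003, -0.042, 0, 60

err mm 0.19562870446403713
pos [0.5123 0.1569 0.1696] tilt 24.2 az -0.9 | y az -2.0 el 24.2
```

Emit:
carry_out(plan=[0,0.004,0.052,0,91,-0.001,0.008,0.105,0,91,-0.001,0.008,0.105,0,91,0,0.004,0.052,0,91,0,0.003,0.048,0,91,-0.001,0.007,0.096,0,91,-0.001,0.007,0.096,0,91,-0.001,0.007,0.096,0,91,-0.001,0.007,0.096,0,91,0,0.003,0.048,0,91])

```text
time_s: 9.1
position: [0.5585, 0.1541, 0.0775]
eef_rot: [2.025, 1.957, 0.419]
ft_force: [0.2, 0.3, 0.9]
width: 0.0909
grip_force: 0.0
```

Emit:
carry_out(plan=[0,0,0,0,80,0,0,0,0,70,0,0,0,0,60,0,0,0,0,60,0,0,0,0,60])

```text
time_s: 9.6
position: [0.5574, 0.1542, 0.0795]
eef_rot: [2.024, 1.957, 0.421]
ft_force: [-5.3, 0.3, 4.7]
width: 0.0687
grip_force: 28.9
```

Emit:
carry_out(plan=[0,0,-0.02,0,60,0,0,-0.04,0,60,0,0,-0.08,0,60,0,0,-0.12,0,60,0,0,-0.12,0,60,0,0,-0.12,0,60,0,0,-0.12,0,60,0,0,-0.08,0,60,0,0,-0.04,0,60])

```text
time_s: 10.5
position: [0.4969, 0.1555, 0.2154]
eef_rot: [2.024, 1.957, 0.421]
ft_force: [-0.2, 1.2, -4.6]
width: 0.0659
grip_force: 30.0
```

```bash
python3 - <<'E'
from fit import *
from bench import snapshot,state
p,r=pose(); info(p,r); s=state(); print(s['ft_force'],s['width'],s['grip_force'])
d=snapshot('wrist'); pickle.dump(d,open('w2.pkl','wb'))
ctr,n,ex=fitlid(d,*G); M=r.as_matrix(); print('in tool ctr',1000*M.T@(ctr-p),'n',M.T@n,'ex',M.T@ex)
cv2.imwrite('pics/w2.png',d['pixels'])
E
```

```text
pos [0.4969 0.1555 0.2154] tilt 23.9 az -1.1 | y az -2.0 el 23.9
[-0.1586005   1.20801556 -4.56671986] 0.06593343076554926 29.97795805335045
inl 21409 27327 ctr [0.4784 0.1897 0.2562] n [-0.409  0.015  0.913] tilt 24.1 ex az 88.17 el -0.14 size 46.1 70.0
in tool ctr [ 33.87393388  -1.41602058 -45.08624125] n [ 0.00758043 -0.00377773 -0.99996413] ex [ 0.99996367 -0.00386859  0.00759504]
```

View pics/w2.png

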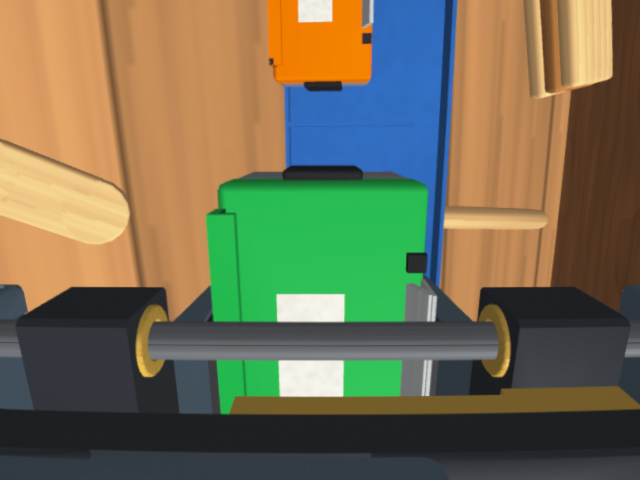

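Deep case is gripped: pad width 65.9 mm, lid 45 mm behind the TCP, aligned with the tool. Next I'll look at the base closely from beside it.

```bash
python3 - <<'E'
from plan import *
p,r=pose(); p,r=rows(p,r,[.47,-.37,.33],0,15,60,3)
E
```

```text
max mm/row 44.87003454422561 deg 0.0
-0.055, 0.004, -0.012, 0, 60, -0.109, 0.008, -0.023, 0, 60, -0.164, 0.012, -0.035, 0, 60, -0.219, 0.016, -0.046, 0, 60, -0.219, 0.016, -0.046, 0, 60, -0.219, 0.016, -0.046, 0, 60, -0.219, 0.016, -0.046, 0, 60, -0.219, 0.016, -0.046, 0, 60, -0.219, 0.016, -0.046, 0, 60, -0.219, 0.016, -0.046, 0, 60

-0.219, 0.016, -0.046, 0, 60, -0.219, 0.016, -0.046, 0, 60, -0.164, 0.012, -0.035, 0, 60, -0.109, 0.008, -0.023, 0, 60, -0.055, 0.004, -0.012, 0, 60

err mm 0.699948782592609
```

Emit:
carry_out(plan=[-0.055,0.004,-0.012,0,60,-0.109,0.008,-0.023,0,60,-0.164,0.012,-0.035,0,60,-0.219,0.016,-0.046,0,60,-0.219,0.016,-0.046,0,60,-0.219,0.016,-0.046,0,60,-0.219,0.016,-0.046,0,60,-0.219,0.016,-0.046,0,60,-0.219,0.016,-0.046,0,60,-0.219,0.016,-0.046,0,60])

```text
time_s: 11.55
position: [0.4777, -0.2185, 0.2938]
eef_rot: [2.026, 1.958, 0.419]
ft_force: [0.4, 0.9, -4.7]
width: 0.0659
grip_force: 30.0
```

Emit:
carry_out(plan=[-0.219,0.016,-0.046,0,60,-0.219,0.016,-0.046,0,60,-0.164,0.012,-0.035,0,60,-0.109,0.008,-0.023,0,60,-0.055,0.004,-0.012,0,60])

```text
time_s: 12.05
position: [0.4703, -0.3723, 0.3266]
eef_rot: [2.028, 1.956, 0.418]
ft_force: [0.5, -0.4, -3.8]
width: 0.0657
grip_force: 30.0
```

```bash
python3 - <<'E'
from fit import *
from bench import snapshot,state
p,r=pose(); info(p,r); s=state(); print(s['ft_force'],s['width'],s['qpos'])
d=snapshot('wrist'); pickle.dump(d,open('w3.pkl','wb')); cv2.imwrite('pics/w3.png',d['pixels'])
W=cloud(d); q=W[:240].reshape(-1,3); q=q[np.isfinite(q).all(1)]
q=q[(abs(q[:,0]-.552)<.085)&(abs(q[:,1]+.23)<.085)]
l=q[(q[:,2]>.086)&(q[:,2]<.098)]; print(len(l),np.median(l[:,2]),rect(l[:,:2]))
h=q[(q[:,2]>.099)&(q[:,2]<.115)]; print('hi',len(h),rect(h[:,:2]))
a=np.radians(-13); A=np.array([[np.cos(a),np.sin(a)],[-np.sin(a),np.cos(a)]])
hl=(h[:,:2]-[.552,-.23])@A.T
for nm,k in (('lip',hl[:,0]<0),('leaf',hl[:,0]>0)):
    x=h[k]; y=hl[k]
    if len(x)>20: 
        print(nm,len(x),'z',np.percentile(x[:,2],[5,50,95]),'xloc',np.percentile(y[:,0],[2,50,98]),'yloc',np.percentile(y[:,1],[1,99]),'line az',cv2.fitLine((x[:,:2]*1000).astype(np.float32),cv2.DIST_HUBER,0,.01,.01).ravel())
E
```

```text
pos [ 0.4703 -0.3723  0.3266] tilt 23.8 az -1.2 | y az -2.1 el 23.8
[ 0.46483617 -0.35698075 -3.76591669] 0.06570643689651626 [-0.85741894  0.15434511  1.57640194  0.33479317  1.14582519 -0.91990214]
6719 0.09198797107617324 (array([ 552.4, -232.5]), array([114.3,  66. ]), 77.1)
hi 1562 (array([ 552.8, -232.4]), array([93.9, 66.4]), 77.2)
lip 1084 z [0.10093173 0.10340345 0.10477195] xloc [-0.03164794 -0.02790132 -0.02345076] yloc [-0.0480981   0.04270078] line az [ 2.265330e-01  9.740035e-01  5.243310e+02 -2.257687e+02]
leaf 478 z [0.09955866 0.10408429 0.10743696] xloc [0.02836904 0.03107714 0.03413301] yloc [-0.02632296  0.02357849] line az [ 2.2703584e-01  9.7388643e-01  5.8202289e+02 -2.3819899e+02]
```

View pics/w3.png

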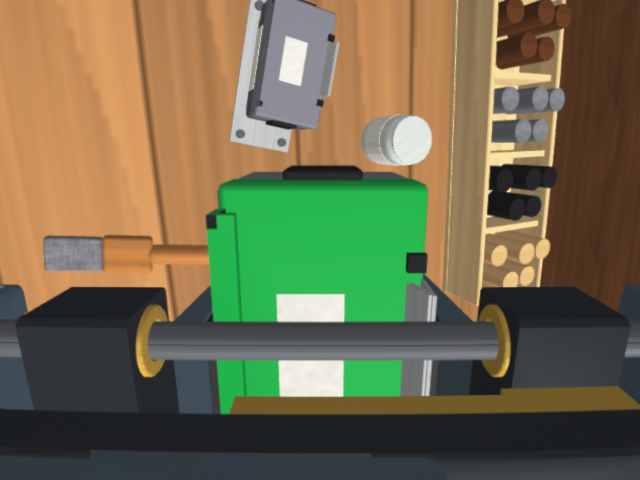

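```bash
python3 - <<'E'
from plan import *
p,r=pose(); d=np.array([np.cos(np.radians(-96.6)),np.sin(np.radians(-96.6)),0])
p,r=rows(p,r,[.06,-.77,.33],0,16,60,3)
print(r.inv().apply(d))
E
```

```text
max mm/row 43.93358624105253 deg 0.0
-0.04, -0.035, -0.016, 0, 60, -0.079, -0.069, -0.032, 0, 60, -0.119, -0.104, -0.047, 0, 60, -0.158, -0.139, -0.063, 0, 60, -0.158, -0.139, -0.063, 0, 60, -0.158, -0.139, -0.063, 0, 60, -0.158, -0.139, -0.063, 0, 60, -0.158, -0.139, -0.063, 0, 60, -0.158, -0.139, -0.063, 0, 60, -0.158, -0.139, -0.063, 0, 60

-0.158, -0.139, -0.063, 0, 60, -0.158, -0.139, -0.063, 0, 60, -0.158, -0.139, -0.063, 0, 60, -0.119, -0.104, -0.047, 0, 60, -0.079, -0.069, -0.032, 0, 60, -0.04, -0.035, -0.016, 0, 60

err mm 0.8237577513736889
[-0.99675657 -0.07160308 -0.0367334 ]
```

Emit:
carry_out(plan=[-0.04,-0.035,-0.016,0,60,-0.079,-0.069,-0.032,0,60,-0.119,-0.104,-0.047,0,60,-0.158,-0.139,-0.063,0,60,-0.158,-0.139,-0.063,0,60,-0.158,-0.139,-0.063,0,60,-0.158,-0.139,-0.063,0,60,-0.158,-0.139,-0.063,0,60,-0.158,-0.139,-0.063,0,60,-0.158,-0.139,-0.063,0,60])

```text
time_s: 13.1
position: [0.202, -0.6302, 0.3287]
eef_rot: [2.023, 1.959, 0.421]
ft_force: [0.5, -1.6, -3.2]
width: 0.0661
grip_force: 30.0
```

Emit:
carry_out(plan=[-0.158,-0.139,-0.063,0,60,-0.158,-0.139,-0.063,0,60,-0.158,-0.139,-0.063,0,60,-0.119,-0.104,-0.047,0,60,-0.079,-0.069,-0.032,0,60,-0.1,-0.035,-0.016,0,60,-0.15,-0.01,-0.005,0,60,-0.15,-0.01,-0.005,0,60,-0.15,-0.01,-0.005,0,60])

```text
time_s: 14.0
position: [0.0524, -0.8663, 0.3289]
eef_rot: [2.023, 1.956, 0.419]
ft_force: [0.6, -1.8, -3.0]
width: 0.0656
grip_force: 30.0
```

```bash
python3 - <<'E'
from plan import *
p,r=pose(); info(p,r)
from bench import state
s=state(); print(s['qpos'],s['ft_force'],s['width'])
E
```

```text
pos [ 0.0524 -0.8663  0.3289] tilt 23.9 az -1.3 | y az -2.0 el 23.9
[-1.6808221   0.92853614  0.23798482  0.45486229  1.97364318 -1.46604482] [ 0.59159368 -1.75143446 -3.03367699] 0.06556568896063027
```

Emit:
carry_out(plan=[-0.2,-0.015,-0.007,0,60,-0.2,-0.015,-0.007,0,60,-0.2,-0.015,-0.007,0,60,-0.2,-0.015,-0.007,0,60])

```text
time_s: 14.4
position: [0.0423, -0.9255, 0.2782]
eef_rot: [1.998, 1.895, 0.334]
ft_force: [0.2, -0.4, -3.6]
width: 0.0661
grip_force: 30.0
```

```bash
python3 - <<'E'
from plan import *
p,r=pose(); info(p,r)
from bench import state
s=state(); print(s['qpos'],s['ft_force'],s['width'])
E
```

```text
pos [ 0.0423 -0.9255  0.2782] tilt 25.2 az -13.6 | y az -2.0 el 24.7
[-1.69135018  0.99704876  0.22088762  0.45354135  1.84040354 -1.49680439] [ 0.17624033 -0.38846683 -3.57614458] 0.06607461207932992
```

```bash
cat > base.py <<'E'
from plan import *
BASE=dict(c=np.array([.5524,-.2314,.092]),az=-13.1)
def tcp_for(r,x,z,off,y=0,B=BASE):
    """TCP so that tongue tip centre is at base-lid coords (x,y,z) mm; off = case origin in tool frame mm"""
    M=r.as_matrix(); Rc=np.stack([M[:,1],M[:,0],-M[:,2]],1)
    F=frame(np.radians(B['az']),0); tip=B['c']+F@(np.array([x,y,z])/1000)
    O=tip-Rc@(np.array([-26.75,0,2.25])/1000); return O-M@(np.array(off)/1000)
E
python3 - <<'E'
from base import *
off=[1,0,26.9]
p,r=pose(); s=spin_for(r,-13.1); rf=r*R.from_rotvec([0,0,np.radians(s)]); info(p,rf)
a=tcp_for(rf,-17,60,off); b=tcp_for(rf,-18,8,off); print(s,a,b)
p,r=rows(p,r,a,s,24,60,4); info(p,r)
p,r=rows(p,r,b,0,5,60,2)
E
```

```text
pos [ 0.0423 -0.9255  0.2782] tilt 25.2 az -13.6 | y az -13.1 el 25.2
10.100000000043224 [ 0.54900638 -0.23154961  0.18568788] [ 0.54803241 -0.23132296  0.13368788]
max mm/row 43.2601433192263 deg 0.54
0.037, 0.02, 0.011, 0.001, 60, 0.073, 0.04, 0.022, 0.001, 60, 0.11, 0.059, 0.034, 0.002, 60, 0.148, 0.078, 0.045, 0.002, 60, 0.185, 0.096, 0.056, 0.003, 60, 0.186, 0.095, 0.056, 0.003, 60, 0.187, 0.093, 0.056, 0.003, 60, 0.188, 0.091, 0.056, 0.003, 60, 0.189, 0.089, 0.056, 0.003, 60, 0.189, 0.088, 0.056, 0.003, 60

0.19, 0.086, 0.056, 0.003, 60, 0.191, 0.084, 0.056, 0.003, 60, 0.192, 0.082, 0.056, 0.003, 60, 0.193, 0.08, 0.056, 0.003, 60, 0.193, 0.079, 0.056, 0.003, 60, 0.194, 0.077, 0.056, 0.003, 60, 0.195, 0.075, 0.056, 0.003, 60, 0.195, 0.073, 0.056, 0.003, 60, 0.196, 0.071, 0.056, 0.003, 60, 0.197, 0.069, 0.056, 0.003, 60

0.158, 0.054, 0.045, 0.002, 60, 0.119, 0.04, 0.034, 0.002, 60, 0.079, 0.026, 0.022, 0.001, 60, 0.04, 0.013, 0.011, 0.001, 60

err mm 0.24555274147720008
pos [ 0.549  -0.2314  0.1855] tilt 25.2 az -13.6 | y az -13.9 el 25.2
max mm/row 17.17323498936645 deg 0.0
0, -0.013, 0.026, 0, 60, 0, -0.025, 0.052, 0, 60, 0, -0.038, 0.077, 0, 60, 0, -0.025, 0.052, 0, 60, 0, -0.013, 0.026, 0, 60

err mm 0.3045931971694021
```

Emit:
carry_out(plan=[0.037,0.02,0.011,0.001,60,0.073,0.04,0.022,0.001,60,0.11,0.059,0.034,0.002,60,0.148,0.078,0.045,0.002,60,0.185,0.096,0.056,0.003,60,0.186,0.095,0.056,0.003,60,0.187,0.093,0.056,0.003,60,0.188,0.091,0.056,0.003,60,0.189,0.089,0.056,0.003,60,0.189,0.088,0.056,0.003,60])

```text
time_s: 15.4
position: [0.2452, -0.6438, 0.2419]
eef_rot: [2.073, 1.823, 0.353]
ft_force: [0.9, 0.2, -3.7]
width: 0.0661
grip_force: 30.0
```

Emit:
carry_out(plan=[0.19,0.086,0.056,0.003,60,0.191,0.084,0.056,0.003,60,0.192,0.082,0.056,0.003,60,0.193,0.08,0.056,0.003,60,0.193,0.079,0.056,0.003,60,0.194,0.077,0.056,0.003,60,0.195,0.075,0.056,0.003,60,0.195,0.073,0.056,0.003,60,0.196,0.071,0.056,0.003,60,0.197,0.069,0.056,0.003,60])

```text
time_s: 16.4
position: [0.4967, -0.2975, 0.1953]
eef_rot: [2.163, 1.73, 0.377]
ft_force: [0.8, -0.3, -4.2]
width: 0.0659
grip_force: 30.0
```

Emit:
carry_out(plan=[0.158,0.054,0.045,0.002,60,0.119,0.04,0.034,0,60,0.079,0.026,0.022,0,60,0.04,0.013,0.011,0,60,0,0,0,0,60])

```text
time_s: 16.9
position: [0.5476, -0.2297, 0.1862]
eef_rot: [2.168, 1.725, 0.379]
ft_force: [-0.2, -0.2, -4.0]
width: 0.0657
grip_force: 30.0
```

```bash
python3 - <<'E'
from base import *
from bench import state
off=[1,0,26.9]
p,r=pose(); info(p,r); s=state(); print(s['ft_force'],s['width'])
M=r.as_matrix(); print('tool x el',np.degrees(np.arcsin(M[2,0])))
p,r=rows(p,r,tcp_for(r,-18,12,off),0,5,60,2)
p,r=rows(p,r,tcp_for(r,-18,4,off),0,3,60,1)
p,r=rows(p,r,tcp_for(r,-26.3,3.5,off),0,4,60,1)
E
```

```text
pos [ 0.5476 -0.2297  0.1862] tilt 25.1 az -13.6 | y az -12.9 el 25.1
[-0.23096911 -0.18864239 -4.04018103] 0.06572119148781488
tool x el -0.263070525193242
max mm/row 16.2098735343617 deg 0.0
-0.001, -0.011, 0.025, 0, 60, -0.001, -0.022, 0.049, 0, 60, -0.002, -0.033, 0.074, 0, 60, -0.001, -0.022, 0.049, 0, 60, -0.001, -0.011, 0.025, 0, 60

err mm 0.17121354508925235
max mm/row 4.024922359499621 deg 0.0
0, -0.004, 0.009, 0, 60, 0, -0.009, 0.018, 0, 60, 0, -0.004, 0.009, 0, 60

err mm 0.1399704969907368
max mm/row 2.7856776554368237 deg 0.0
0, -0.006, -0.003, 0, 60, 0, -0.013, -0.005, 0, 60, 0, -0.013, -0.005, 0, 60, 0, -0.006, -0.003, 0, 60

err mm 0.18155318569280096
```

Emit:
carry_out(plan=[-0.001,-0.011,0.025,0,60,-0.001,-0.022,0.049,0,60,-0.002,-0.033,0.074,0,60,-0.001,-0.022,0.049,0,60,-0.001,-0.011,0.025,0,60,0,-0.004,0.009,0,60,0,-0.009,0.018,0,60,0,-0.004,0.009,0,60,0,0,0,0,60])

```text
time_s: 17.8
position: [0.5495, -0.2331, 0.1302]
eef_rot: [2.169, 1.721, 0.38]
ft_force: [0.3, -0.4, -4.1]
width: 0.066
grip_force: 30.0
```

```bash
python3 - <<'E'
from base import *
from bench import state,snapshot
off=[1,0,26.9]
p,r=pose(); info(p,r); s=state(); print(s['ft_force'],s['width'])
M=r.as_matrix(); Rc=np.stack([M[:,1],M[:,0],-M[:,2]],1); F=frame(np.radians(-13.1),0)
tip=p+M@(np.array(off)/1000)+Rc@(np.array([-26.75,0,2.25])/1000); print('tip base mm',1000*F.T@(tip-BASE['c']))
p,r=rows(p,r,tcp_for(r,-26.3,3.5,off),0,4,60,1)
a=snapshot('side'); b=snapshot('scene')
im=np.hstack([cv2.resize(a['pixels'][160:260,310:410],(400,400),interpolation=2),cv2.resize(b['pixels'][230:330,165:265],(400,400),interpolation=2)]); cv2.imwrite('pics/i1.png',im)
E
```

```text
pos [ 0.5495 -0.2331  0.1302] tilt 25.2 az -13.7 | y az -13.1 el 25.2
[ 0.25470322 -0.36746885 -4.06905832] 0.06603308462738194
tip base mm [-16.18567208  -1.46911792   4.48372223]
max mm/row 3.4409301068170506 deg 0.0
0.001, -0.008, -0.003, 0, 60, 0.002, -0.016, -0.006, 0, 60, 0.002, -0.016, -0.006, 0, 60, 0.001, -0.008, -0.003, 0, 60

err mm 0.3125719344037297
```

View pics/i1.png

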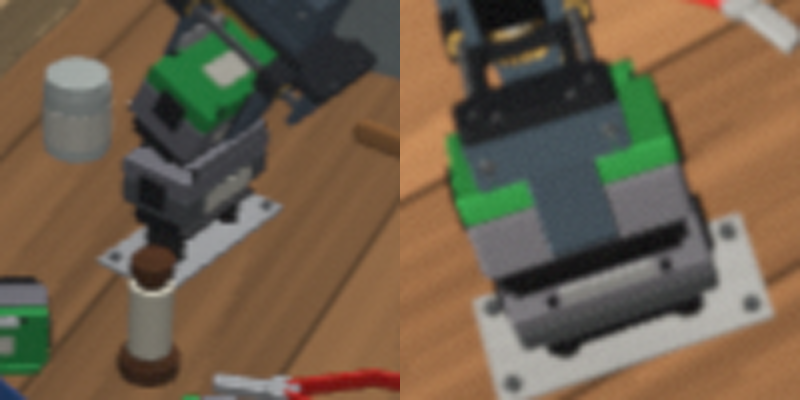

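The picture shows the deep case, tilted with its near edge low, over the base lid and clear of the leaf. Now I'll slide the tongue under the lip.

Emit:
carry_out(plan=[0.001,-0.008,-0.003,0,60,0.002,-0.016,-0.006,0,60,0.002,-0.016,-0.006,0,60,0.001,-0.008,-0.003,0,60,0,0,0,0,60])

```text
time_s: 18.4
position: [0.5393, -0.2295, 0.1293]
eef_rot: [2.17, 1.721, 0.38]
ft_force: [-0.7, -0.8, -4.7]
width: 0.0661
grip_force: 30.0
```

```bash
cat > tip.py <<'E'
from base import *
from bench import state
def tip(off=[1,0,26.9],B=BASE):
    p,r=pose(); s=state(); print('f',np.round(s['ft_force'],2),'w',s['width'])
    M=r.as_matrix(); Rc=np.stack([M[:,1],M[:,0],-M[:,2]],1); F=frame(np.radians(B['az']),0)
    t=p+M@(np.array(off)/1000)+Rc@(np.array([-26.75,0,2.25])/1000); print('tip base mm',1000*F.T@(t-B['c'])); return p,r
E
python3 -c "
from tip import *
tip()"
```

```text
f [-0.68 -0.77 -4.66] w 0.0661046362009499
tip base mm [-26.88124379  -0.19853799   3.63163569]
```

Emit:
carry_out(plan=[0,-0.003,0.007,0,60,0,-0.003,0.007,0,60,0,0,0,0,60,0,0,0,0,60])

```text
time_s: 18.8
position: [0.54, -0.2298, 0.1264]
eef_rot: [2.169, 1.721, 0.38]
ft_force: [-0.1, 0.0, -3.4]
width: 0.0657
grip_force: 30.0
```

```bash
python3 -c "
from tip import *
tip()"
```

```text
f [-0.05  0.05 -3.39] w 0.06573052545329318
tip base mm [-26.10169004  -0.3646152    0.69505952]
```

Emit:
carry_out(plan=[0,0,0,0,66.5,0,0,0,0,68,0,0,0,0,69.5,0,0,0,0,71,0,0,0,0,72.5,0,0,0,0,74,0,0,0,0,76,0,0,0,0,78,0,0,0,0,80,0,0,0,0,82])

```text
time_s: 19.8
position: [0.5398, -0.2296, 0.1262]
eef_rot: [2.17, 1.721, 0.38]
ft_force: [0.8, -0.5, -1.5]
width: 0.0817
grip_force: 0.2
```

```bash
python3 - <<'E'
from fit import *
from tip import tip
from bench import snapshot
tip()
d=snapshot('wrist'); pickle.dump(d,open('w4.pkl','wb')); fitlid(d,*G)
E
```

```text
f [ 0.77 -0.49 -1.49] w 0.08172116915238917
tip base mm [-26.34925533  -0.26661542   0.54571146]
inl 19564 24775 ctr [ 0.5381 -0.1965  0.1644] n [-0.312  0.075  0.947] tilt 18.7 ex az 76.95 el -0.14 size 49.5 65.3
```

Emit:
carry_out(plan=[0,0,0,0,84,0,0,0,0,86,0,0,0,0,88,0,0,0,0,90,0,0,0,0,91,0,0,0,0,91])

```text
time_s: 20.45
position: [0.5399, -0.2297, 0.1263]
eef_rot: [2.169, 1.721, 0.38]
ft_force: [1.6, -0.7, -0.5]
width: 0.0908
grip_force: 0.3
```

```bash
python3 - <<'E'
from fit import *
from tip import tip
from bench import snapshot
p,r=tip()
d=snapshot('wrist'); pickle.dump(d,open('w5.pkl','wb')); ctr,n,ex=fitlid(d,*G)
print('lid in tool',1000*r.as_matrix().T@(ctr-p))
E
```

```text
f [ 1.55 -0.68 -0.48] w 0.09080570094019216
tip base mm [-26.2980076   -0.30324022   0.63296145]
inl 18440 23506 ctr [ 0.5424 -0.1985  0.1641] n [-0.256  0.06   0.965] tilt 15.2 ex az 76.94 el -0.05 size 51.4 65.7
lid in tool [ 30.80329594  11.95634815 -36.29274223]
```

Emit:
carry_out(plan=[0,0.012,0.002,0,91,0,0.012,0.002,0,91,0,0.012,0.002,0,91,0,0.012,0.002,0,91,0,0.012,0.002,0,91,0,0,0,0,91])

```text
time_s: 21.1
position: [0.5517, -0.2324, 0.1297]
eef_rot: [2.169, 1.721, 0.38]
ft_force: [-0.1, 0.6, 0.0]
width: 0.0909
grip_force: 0.0
```

```bash
python3 - <<'E'
from fit import *
from tip import tip
from bench import snapshot
p,r=tip()
d=snapshot('wrist'); pickle.dump(d,open('w5.pkl','wb')); ctr,n,ex=fitlid(d,*G)
print('lid in tool',1000*r.as_matrix().T@(ctr-p))
E
```

```text
f [-0.07  0.58  0.04] w 0.09091280990635502
tip base mm [-14.17688608  -0.32045249   4.02248498]
inl 18599 23543 ctr [ 0.5463 -0.1999  0.1634] n [-0.201  0.05   0.978] tilt 11.9 ex az 76.79 el -0.16 size 52.3 65.2
lid in tool [ 30.36833342   2.99593126 -35.98038323]
```

```bash
python3 - <<'E'
from tip import *
p,r=pose(); M=r.as_matrix()
p1=p-M[:,2]*.085
p,r=rows(p,r,p1,0,6,91,2)
F=frame(np.radians(-13.1),0); P=BASE['c']+F@np.array([-.002,0,.072+.012])
t=P+M[:,1]*.0135; print(t)
p,r=rows(p,r,t,0,5,0,2)
print('down 1mm',M.T@[0,0,-.001]/.2)
E
```

```text
max mm/row 21.2 deg 0.0
0, 0, -0.035, 0, 91, 0, 0, -0.071, 0, 91, 0, 0, -0.106, 0, 91, 0, 0, -0.106, 0, 91, 0, 0, -0.071, 0, 91, 0, 0, -0.035, 0, 91

err mm 0.19999999999989956
[ 0.56235032 -0.23371046  0.18174827]
max mm/row 17.844887222955485 deg 0.0
0.001, 0.018, 0.024, 0, 0, 0.001, 0.036, 0.047, 0, 0, 0.002, 0.054, 0.071, 0, 0, 0.001, 0.036, 0.047, 0, 0, 0.001, 0.018, 0.024, 0, 0

err mm 0.4777125192621085
down 1mm [ 2.23456732e-05 -2.12899071e-03  4.52403572e-03]
```

Emit:
carry_out(plan=[0,0,-0.035,0,91,0,0,-0.071,0,91,0,0,-0.106,0,91,0,0,-0.106,0,91,0,0,-0.071,0,91,0,0,-0.035,0,0,0,0,0,0,0,0,0,0,0,0,0,0,0,0,0,0,0,0,0,0])

```text
time_s: 22.15
position: [0.516, -0.2236, 0.2054]
eef_rot: [2.171, 1.722, 0.379]
ft_force: [-0.2, 0.2, -0.2]
width: 0.0539
grip_force: 0.0
```

Emit:
carry_out(plan=[0.001,0.018,0.024,0,0,0.001,0.036,0.047,0,0,0.002,0.054,0.071,0,0,0.001,0.036,0.047,0,0,0.001,0.018,0.024,0,0,0,0,0,0,0])

```text
time_s: 22.75
position: [0.5635, -0.2336, 0.1809]
eef_rot: [2.17, 1.722, 0.38]
ft_force: [1.9, 0.2, 0.2]
width: 0.0061
grip_force: 0.5
```

```bash
python3 - <<'E'
from fit import *
from tip import tip
from bench import snapshot
p,r=tip(); info(p,r)
d=snapshot('wrist'); pickle.dump(d,open('w6.pkl','wb')); ctr,n,ex=fitlid(d,*G)
cv2.imwrite('pics/w6.png',d['pixels'])
E
```

```text
f [1.94 0.24 0.23] w 0.0061228468315467615
tip base mm [-2.44488731  1.19098699 55.17657489]
pos [ 0.5635 -0.2336  0.1809] tilt 25.2 az -13.7 | y az -13.1 el 25.2
inl 11423 15269 ctr [ 0.5455 -0.1991  0.1629] n [-0.217  0.052  0.975] tilt 12.9 ex az 77.37 el -0.17 size 51.5 64.8
```

Fingers brushed the leaf because the tilted case leans 15 mm towards the robot. I'll back off and press instead with the far finger alone, jaws open, just inside the leaf.

```bash
python3 - <<'E'
from tip import *
p,r=pose(); M=r.as_matrix()
p,r=rows(p,r,p+[0,0,.06],0,5,0,2)
F=frame(np.radians(-13.1),0); P=BASE['c']+F@np.array([-.007,0,.082])
t=P-M[:,1]*.042; print(t)
up=t+np.array([0,0,.045])
p,r=rows(p,r,up,0,5,84,2)
p,r=rows(p,r,t,0,4,84,2)
dx=M.T@F[:,0]*.001/.2; print('1mm x',dx,'1mm down',M.T@[0,0,-.001]/.2)
E
```

```text
max mm/row 19.948934808655824 deg 0.0
0, 0.014, -0.03, 0, 0, 0, 0.028, -0.06, 0, 0, 0, 0.043, -0.09, 0, 0, 0, 0.028, -0.06, 0, 0, 0, 0.014, -0.03, 0, 0

err mm 0.4165868287443855
[ 0.50856857 -0.22121623  0.15610919]
max mm/row 22.987822863420536 deg 0.0
0, -0.038, 0.007, 0, 84, -0.001, -0.075, 0.014, 0, 84, -0.001, -0.113, 0.021, 0, 84, -0.001, -0.075, 0.014, 0, 84, 0, -0.038, 0.007, 0, 84

err mm 0.2999445123542154
max mm/row 14.849915824677257 deg 0.0
0, -0.016, 0.034, 0, 84, 0, -0.032, 0.067, 0, 84, 0, -0.032, 0.067, 0, 84, 0, -0.016, 0.034, 0, 84

err mm 0.32559028786217964
1mm x [8.17129336e-06 4.52368190e-03 2.12984395e-03] 1mm down [ 2.17430350e-05 -2.12985881e-03  4.52363004e-03]
```

Emit:
carry_out(plan=[0,0.014,-0.03,0,6,0,0.028,-0.06,0,6,0,0.043,-0.09,0,6,0,0.028,-0.06,0,84,0,0.014,-0.03,0,84,0,-0.038,0.007,0,84,-0.001,-0.075,0.014,0,84,-0.001,-0.113,0.021,0,84,-0.001,-0.075,0.014,0,84,0,-0.038,0.007,0,84])

```text
time_s: 23.8
position: [0.5053, -0.2202, 0.1986]
eef_rot: [2.173, 1.724, 0.377]
ft_force: [-0.1, 0.2, -0.1]
width: 0.0595
grip_force: 0.0
```

Emit:
carry_out(plan=[0,0,0,0,84,0,0,0,0,84,0,-0.016,0.034,0,84,0,-0.032,0.067,0,84,0,-0.032,0.067,0,84,0,-0.016,0.034,0,84,0,0,0,0,84])

```text
time_s: 24.5
position: [0.5075, -0.2211, 0.1549]
eef_rot: [2.171, 1.723, 0.379]
ft_force: [-0.6, 0.6, 0.5]
width: 0.084
grip_force: 0.0
```

```bash
cat > chk.py <<'E'
from fit import *
from bench import snapshot,state
from base import BASE
import sys
def chk(w,name,col=G):
    p,r=pose(); s=state(); M=r.as_matrix(); F=frame(np.radians(BASE['az']),0)
    print('f',np.round(s['ft_force'],2),'w',s['width']); e=p+M[:,1]*w/2
    print('far inner edge base mm',1000*F.T@(e-BASE['c']))
    d=snapshot('wrist'); cv2.imwrite('pics/%s.png'%name,d['pixels']); pickle.dump(d,open(name+'.pkl','wb'))
    ctr,n,ex=fitlid(d,*col); print('lid ctr base mm',1000*F.T@(ctr-BASE['c']))
E
python3 -c "
from chk import *
chk(.084,'w7')"
```

```text
f [-0.64  0.57  0.46] w 0.08399089620102095
far inner edge base mm [-8.05864881 -0.15962888 80.67608446]
inl 10541 15919 ctr [ 0.5449 -0.2081  0.1634] n [-0.197  0.048  0.979] tilt 11.7 ex az -13.20 el 11.71 size 66.4 69.1
lid ctr base mm [-12.60235851  20.98781942  71.4211918 ]
```

View pics/w7.png

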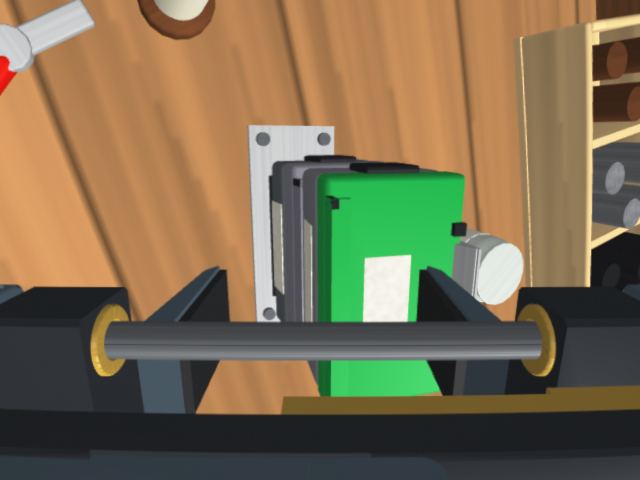

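The view shows the far finger (450,330) above the far part of the green lid, clear inside the leaf (463,275). I'll press gradually.

Emit:
carry_out(plan=[0,-0.001,0.011,0,84,0,-0.001,0.011,0,84,0,-0.001,0.011,0,84,0,-0.001,0.011,0,84,0,0.001,0.009,0,84,0,0.001,0.009,0,84,0,0.001,0.009,0,84,0,0,0,0,84])

```text
time_s: 25.35
position: [0.5139, -0.2229, 0.1435]
eef_rot: [2.169, 1.721, 0.38]
ft_force: [-1.5, 0.7, 2.4]
width: 0.0839
grip_force: 1.4
```

```bash
python3 -c "
from chk import *
chk(.084,'w8')"
```

```text
f [-1.55  0.72  2.39] w 0.08393410842818785
far inner edge base mm [-1.46813478 -0.4756028  69.43542597]
inl 10789 16619 ctr [ 0.5472 -0.2068  0.1598] n [-0.147  0.035  0.989] tilt 8.7 ex az 77.12 el -0.08 size 65.4 66.2
lid ctr base mm [-10.59565179  22.74906895  67.82160809]
```

Emit:
carry_out(plan=[0,0,0.01,0,84,0,0,0.01,0,84,0,0,0.01,0,84,0,0,0.01,0,84,0,0,0,0,84])

```text
time_s: 25.9
position: [0.517, -0.2238, 0.1364]
eef_rot: [2.169, 1.721, 0.38]
ft_force: [-4.9, 0.4, 8.0]
width: 0.0839
grip_force: 3.9
```

```bash
python3 -c "
from chk import *
chk(.084,'w9')"
```

```text
f [-4.94  0.37  8.05] w 0.08393582448884629
far inner edge base mm [ 1.76082016 -0.58757373 62.36195865]
inl 10393 16534 ctr [ 0.5502 -0.2078  0.1536] n [-0.09   0.025  0.996] tilt 5.4 ex az 77.07 el -0.24 size 65.5 66.4
lid ctr base mm [-7.47647648 22.50774635 61.57678572]
```

Emit:
carry_out(plan=[0,0,0.01,0,84,0,0,0.01,0,84,0,0,0.01,0,84,0,0,0,0,84])

```text
time_s: 26.35
position: [0.5203, -0.2249, 0.1318]
eef_rot: [2.167, 1.719, 0.381]
ft_force: [-3.1, 0.1, 8.4]
width: 0.0841
grip_force: 4.3
```

```bash
python3 -c "
from chk import *
chk(.084,'w10')"
```

```text
f [-3.1   0.14  8.37] w 0.08407457129869204
far inner edge base mm [ 5.19001746 -0.96264671 57.82004797]
inl 9017 15892 ctr [ 0.5575 -0.2072  0.1501] n [0.004 0.001 1.   ] tilt 0.2 ex az 77.07 el -0.10 size 61.1 66.9
lid ctr base mm [-0.51898948 24.7718748  58.05954457]
```

Emit:
carry_out(plan=[0,-0.002,0.009,0,84,0,0,0,0,84,0,0.01,-0.022,0,84,0,0.02,-0.045,0,84,0,0.035,-0.075,0,84,0,0.035,-0.075,0,84,0,0.035,-0.075,0,84,0,0.02,-0.045,0,84,0,0,0,0,84])

```text
time_s: 27.3
position: [0.5197, -0.2241, 0.2043]
eef_rot: [2.167, 1.72, 0.381]
ft_force: [-0.0, 0.2, -0.3]
width: 0.0839
grip_force: 0.0
```

```bash
python3 -c "
from chk import *
chk(.084,'w11')
# leaf/lip pts on deep lid
p,r=pose(); info(p,r)
d=pickle.load(open('w11.pkl','rb')); W=cloud(d); q=W.reshape(-1,3); q=q[np.isfinite(q).all(1)]
F=frame(np.radians(BASE['az']),0); L=(q-BASE['c'])@F
k=(abs(L[:,0])<.045)&(abs(L[:,1])<.07)&(L[:,2]>.05)&(L[:,2]<.072); lid=L[k]; print(np.percentile(lid,[1,50,99],axis=0)*1000)
k=(L[:,2]>.074)&(L[:,2]<.09)&(abs(L[:,0])<.05)&(abs(L[:,1])<.07); h=L[k]*1000
for s in (-1,1):
  x=h[h[:,0]*s>15]; print(s,len(x),np.percentile(x,[1,50,99],axis=0) if len(x)>10 else '')
"
```

```text
f [-0.02  0.17 -0.33] w 0.0838665090677506
far inner edge base mm [  4.45714079  -0.3007     130.31447554]
inl 9251 14293 ctr [ 0.5528 -0.2242  0.1595] n [ 0.001 -0.002  1.   ] tilt 0.1 ex az -13.41 el -0.08 size 65.7 96.3
lid ctr base mm [-1.19604492  7.11845825 67.51729223]
pos [ 0.5191 -0.2238  0.2031] tilt 25.2 az -13.7 | y az -13.1 el 25.2
[[-33.5884206  -36.0411797   54.10860983]
 [ -0.79971902  16.54820881  67.45592936]
 [ 30.16391546  57.35720712  71.06996945]]
-1 2440 [[-33.72099654 -47.27220125  74.35969859]
 [-30.20541831  13.46341194  78.76133717]
 [-25.30612342  46.84335659  80.261483  ]]
1 1399 [[ 25.99774742 -24.96626609  74.11082343]
 [ 29.10542383   0.36715702  79.08168948]
 [ 32.64690675  23.90736965  83.19552043]]
```

Deep case is home: lid tilt 0.1°, centred, and still so once unloaded. On to the shallow case.

```bash
sed -i 's/^BASE=.*/BASE=dict(c=np.array([.5515,-.2314,.1595]),az=-13.2)/' base.py; python3 - <<'E'
from plan import *
p,r=pose(); s=spin_for(r,-2); print(s)
p,r=rows(p,r,[.485,.318,.235],s,16,91,3); info(p,r)
E
```

```text
-10.049999999961358
max mm/row 41.933280339129205 deg 0.72
0.05, -0.012, -0.009, -0.001, 91, 0.1, -0.024, -0.019, -0.002, 91, 0.15, -0.035, -0.028, -0.003, 91, 0.201, -0.045, -0.038, -0.004, 91, 0.201, -0.043, -0.038, -0.004, 91, 0.202, -0.04, -0.038, -0.004, 91, 0.202, -0.038, -0.038, -0.004, 91, 0.203, -0.035, -0.038, -0.004, 91, 0.203, -0.032, -0.038, -0.004, 91, 0.204, -0.03, -0.038, -0.004, 91

0.204, -0.027, -0.038, -0.004, 91, 0.204, -0.025, -0.038, -0.004, 91, 0.205, -0.022, -0.038, -0.004, 91, 0.154, -0.015, -0.028, -0.003, 91, 0.102, -0.009, -0.019, -0.002, 91, 0.051, -0.004, -0.009, -0.001, 91

err mm 0.6568068180311519
pos [0.4849 0.3181 0.2356] tilt 25.2 az -13.7 | y az -2.7 el 24.8
```

Emit:
carry_out(plan=[0.05,-0.012,-0.03,-0.001,91,0.1,-0.024,-0.03,-0.002,91,0.15,-0.035,-0.028,-0.003,91,0.201,-0.045,-0.038,-0.004,91,0.201,-0.043,-0.038,-0.004,91,0.202,-0.04,-0.038,-0.004,91,0.202,-0.038,-0.038,-0.004,91,0.203,-0.035,-0.038,-0.004,91,0.203,-0.032,-0.038,-0.004,91,0.204,-0.03,-0.038,-0.004,91])

```text
time_s: 28.35
position: [0.4927, 0.133, 0.2296]
eef_rot: [2.066, 1.829, 0.35]
ft_force: [1.1, -0.8, -0.9]
width: 0.091
grip_force: 0.0
```

Emit:
carry_out(plan=[0.204,-0.027,-0.038,-0.004,91,0.204,-0.025,-0.038,-0.004,91,0.205,-0.022,-0.038,-0.004,91,0.154,-0.015,-0.028,-0.003,91,0.102,-0.009,-0.019,-0.002,91,0.051,-0.004,-0.009,-0.001,91,0,0,0,0,91])

```text
time_s: 29.05
position: [0.4817, 0.3195, 0.2406]
eef_rot: [2.009, 1.884, 0.335]
ft_force: [-0.3, -0.1, 0.1]
width: 0.0912
grip_force: 0.0
```

```bash
python3 - <<'E'
from fit import *
from bench import snapshot,state
p,r=pose(); info(p,r); print(state()['qpos'])
d=snapshot('wrist'); pickle.dump(d,open('w12.pkl','wb')); c,n,ex=fitlid(d,*O)
M=r.as_matrix(); print('in tool',1000*M.T@(c-p))
az=np.degrees(np.arctan2(ex[1],ex[0])); s=spin_for(r,az) if abs(az)<20 else 0; print('spin',s)
p,r=rows(p,r,c+.05*n,s,6,91,2); info(p,r)
p,r=rows(p,r,c-.030*n,0,5,91,1); info(p,r)
E
```

```text
pos [0.4817 0.3195 0.2406] tilt 25.2 az -13.8 | y az -2.6 el 24.7
[ 0.77700117  0.19382272  1.75303406 -0.44434326  1.00027705  1.04731716]
inl 235 293 ctr [0.5551 0.3753 0.1022] n [-0.048  0.989  0.137] tilt 82.1 ex az 16.51 el -59.88 size 11.7 63.9
in tool [ 71.67399135   6.36170423 149.89051421]
spin -17.74999999996311
max mm/row 45.65479164337518 deg 4.5
0.05, 0.002, 0.057, -0.008, 91, 0.1, 0.007, 0.115, -0.016, 91, 0.149, 0.018, 0.172, -0.025, 91, 0.147, 0.029, 0.172, -0.025, 91, 0.096, 0.027, 0.115, -0.016, 91, 0.047, 0.016, 0.057, -0.008, 91

err mm 0.39093927091308245
pos [0.5528 0.4244 0.1093] tilt 25.2 az -13.8 | y az 16.4 el 22.1
max mm/row 20.002999775033743 deg 0.0
-0.046, -0.013, 0.012, 0, 91, -0.093, -0.027, 0.025, 0, 91, -0.093, -0.027, 0.025, 0, 91, -0.093, -0.027, 0.025, 0, 91, -0.046, -0.013, 0.012, 0, 91

err mm 0.20703775919457304
pos [0.5567 0.3456 0.098 ] tilt 25.2 az -13.8 | y az 16.4 el 22.1
```

```bash
sed -i 's/O=((5,180,120),(14,255,255))/O=((5,215,120),(20,255,255))/' fit.py; python3 - <<'E'
from fit import *
p,r=pose(); info(p,r)
d=pickle.load(open('w12.pkl','rb')); u=world2px(d,[[.549,.318,.107]])[0].astype(int); print(u,cv2.cvtColor(d['pixels'],40)[u[1]-60:u[1]+60:20,u[0]-20])
c,n,ex=fitlid(d,*O)
az=np.degrees(np.arctan2(ex[1],ex[0])); s=spin_for(r,az) if abs(az)<20 else 0; print('spin',s)
p,r=rows(p,r,c+.05*n,s,6,91,2); info(p,r)
p,r=rows(p,r,c-.030*n,0,5,91,1); info(p,r)
E
```

```text
pos [0.4818 0.3184 0.2407] tilt 25.2 az -13.9 | y az -2.7 el 24.7
[327 213] [[ 16 255 245]
 [ 16 255 245]
 [ 16 255 244]
 [ 16 255 244]
 [ 16 255 244]
 [ 16 255 244]]
inl 7067 9217 ctr [0.5517 0.3206 0.1062] n [-0.468  0.016  0.884] tilt 27.9 ex az -1.38 el 27.91 size 64.3 110.5
spin -1.1999999999593456
max mm/row 25.4566297847928 deg 0.36
0.006, 0.002, 0.042, -0.001, 91, 0.011, 0.004, 0.084, -0.001, 91, 0.017, 0.005, 0.126, -0.002, 91, 0.017, 0.006, 0.126, -0.002, 91, 0.011, 0.004, 0.084, -0.001, 91, 0.006, 0.002, 0.042, -0.001, 91

err mm 0.2160301410735109
pos [0.5285 0.3214 0.1503] tilt 25.2 az -13.9 | y az -1.1 el 24.6
max mm/row 19.9178312072374 deg 0.0
0.004, 0.003, 0.05, 0, 91, 0.009, 0.006, 0.099, 0, 91, 0.009, 0.006, 0.099, 0, 91, 0.009, 0.006, 0.099, 0, 91, 0.004, 0.003, 0.05, 0, 91

err mm 0.3680619263690943
pos [0.5661 0.3202 0.0798] tilt 25.2 az -13.9 | y az -1.1 el 24.6
```

Emit:
carry_out(plan=[0.006,0.002,0.042,-0.001,91,0.011,0.004,0.084,-0.001,91,0.017,0.005,0.126,-0.002,91,0.017,0.006,0.126,-0.002,91,0.011,0.004,0.084,-0.001,91,0.006,0.002,0.042,0,91])

```text
time_s: 29.7
position: [0.5293, 0.3196, 0.1489]
eef_rot: [1.99, 1.901, 0.325]
ft_force: [-0.7, 0.3, 0.4]
width: 0.0912
grip_force: 0.0
```

Emit:
carry_out(plan=[0.004,0.003,0.05,0,91,0.009,0.006,0.099,0,91,0.009,0.006,0.099,0,91,0.009,0.006,0.099,0,91,0.004,0.003,0.05,0,91,0,0,0,0,80,0,0,0,0,70,0,0,0,0,60,0,0,0,0,60,0,0,0,0,60])

```text
time_s: 30.7
position: [0.5654, 0.3203, 0.081]
eef_rot: [1.989, 1.902, 0.329]
ft_force: [-5.6, 0.8, 1.1]
width: 0.0674
grip_force: 29.6
```

Emit:
carry_out(plan=[0,0,-0.02,0,60,0,0,-0.04,0,60,0,0,-0.08,0,60,0,0,-0.12,0,60,0,0,-0.12,0,60,0,0,-0.12,0,60,0,0,-0.12,0,60,0,0,-0.08,0,60,0,0,-0.04,0,60])

```text
time_s: 31.6
position: [0.5053, 0.3366, 0.2177]
eef_rot: [1.988, 1.902, 0.337]
ft_force: [0.2, -0.2, -3.0]
width: 0.0674
grip_force: 29.5
```

```bash
python3 - <<'E'
from fit import *
from bench import snapshot,state
p,r=pose(); info(p,r); s=state(); print(s['ft_force'],s['width'],s['grip_force'],s['qpos'])
d=snapshot('wrist'); pickle.dump(d,open('w13.pkl','wb'))
c,n,ex=fitlid(d,*O); M=r.as_matrix(); print('in tool ctr',1000*M.T@(c-p),'n',M.T@n,'ex',M.T@ex)
# far y edge in tool along case y
W=cloud(d); m=cv2.inRange(cv2.cvtColor(d['pixels'],40),*O)>0; q=W[m]; q=q[np.isfinite(q).all(1)]; q=q[abs((q-c)@n)<.003]; T=(q-p)@M*1000
for t in (-20,0,15): k=abs(T[:,1]-t)<3; print(t,np.percentile(T[k],99,axis=0))
E
```

```text
pos [0.5053 0.3366 0.2177] tilt 25.3 az -13.2 | y az -1.4 el 24.8
[ 0.22611863 -0.21589474 -2.95773502] 0.06743657379763601 29.531856179237366 [ 0.76845533  0.25380233  1.7342268  -0.45637033  0.95474991  1.04200705]
inl 17771 22576 ctr [0.4949 0.3678 0.2443] n [-0.464  0.015  0.886] tilt 27.7 ex az 89.35 el -0.62 size 49.4 64.7
in tool ctr [ 28.26551651   1.00108619 -31.42016673] n [-0.08401973 -0.04922053 -0.99524772] ex [ 0.99638587 -0.01666381 -0.0832917 ]
-20 [ 51.92195427 -17.06152609 -24.84515916]
0 [ 51.99260862   2.96221212 -25.93124349]
15 [ 51.88158261  17.9306888  -26.79944833]
```

```bash
python3 - <<'E'
from plan import *
p,r=pose()
p,r=rows(p,r,[.42,-.28,.33],0,16,60,3)
p,r=rows(p,r,[-.10,-.78,.33],0,18,60,3)
a=np.radians(-109); print(r.inv().apply([np.cos(a),np.sin(a),0]))
E
```

```text
max mm/row 48.5625370012729 deg 0.0
-0.06, -0.002, -0.007, 0, 60, -0.121, -0.003, -0.015, 0, 60, -0.181, -0.005, -0.022, 0, 60, -0.241, -0.006, -0.029, 0, 60, -0.241, -0.006, -0.029, 0, 60, -0.241, -0.006, -0.029, 0, 60, -0.241, -0.006, -0.029, 0, 60, -0.241, -0.006, -0.029, 0, 60, -0.241, -0.006, -0.029, 0, 60, -0.241, -0.006, -0.029, 0, 60

-0.241, -0.006, -0.029, 0, 60, -0.241, -0.006, -0.029, 0, 60, -0.241, -0.006, -0.029, 0, 60, -0.181, -0.005, -0.022, 0, 60, -0.121, -0.003, -0.015, 0, 60, -0.06, -0.002, -0.007, 0, 60

err mm 1.4865380746739707
max mm/row 48.24147593098702 deg 0.0
-0.044, -0.038, -0.014, 0, 60, -0.088, -0.077, -0.028, 0, 60, -0.133, -0.115, -0.042, 0, 60, -0.177, -0.154, -0.056, 0, 60, -0.177, -0.154, -0.056, 0, 60, -0.177, -0.154, -0.056, 0, 60, -0.177, -0.154, -0.056, 0, 60, -0.177, -0.154, -0.056, 0, 60, -0.177, -0.154, -0.056, 0, 60, -0.177, -0.154, -0.056, 0, 60

-0.177, -0.154, -0.056, 0, 60, -0.177, -0.154, -0.056, 0, 60, -0.177, -0.154, -0.056, 0, 60, -0.177, -0.154, -0.056, 0, 60, -0.177, -0.154, -0.056, 0, 60, -0.133, -0.115, -0.042, 0, 60, -0.088, -0.077, -0.028, 0, 60, -0.044, -0.038, -0.014, 0, 60

err mm 1.344811225578769
[-0.96074849 -0.27400016 -0.0434309 ]
```

Emit:
carry_out(plan=[-0.06,-0.002,-0.007,0,60,-0.121,-0.003,-0.015,0,60,-0.181,-0.005,-0.022,0,60,-0.241,-0.006,-0.029,0,60,-0.241,-0.006,-0.029,0,60,-0.241,-0.006,-0.029,0,60,-0.241,-0.006,-0.029,0,60,-0.241,-0.006,-0.029,0,60,-0.241,-0.006,-0.029,0,60,-0.241,-0.006,-0.029,0,60])

```text
time_s: 32.65
position: [0.4481, -0.0689, 0.2881]
eef_rot: [1.989, 1.904, 0.327]
ft_force: [1.1, 0.9, -2.9]
width: 0.0671
grip_force: 29.5
```

Emit:
carry_out(plan=[-0.241,-0.006,-0.029,0,60,-0.241,-0.006,-0.029,0,60,-0.241,-0.006,-0.029,0,60,-0.181,-0.005,-0.022,0,60,-0.121,-0.02,-0.015,0,60,-0.1,-0.04,-0.014,0,60,-0.088,-0.077,-0.028,0,60,-0.133,-0.115,-0.042,0,60,-0.177,-0.154,-0.056,0,60,-0.177,-0.154,-0.056,0,60])

```text
time_s: 33.65
position: [0.2941, -0.3961, 0.325]
eef_rot: [1.99, 1.905, 0.329]
ft_force: [1.2, -0.3, -3.1]
width: 0.0673
grip_force: 29.5
```

Emit:
carry_out(plan=[-0.177,-0.154,-0.056,0,60,-0.177,-0.154,-0.056,0,60,-0.177,-0.154,-0.056,0,60,-0.177,-0.154,-0.056,0,60,-0.177,-0.154,-0.056,0,60,-0.177,-0.154,-0.056,0,60,-0.177,-0.154,-0.056,0,60,-0.177,-0.154,-0.056,0,60,-0.133,-0.115,-0.042,0,60,-0.1,-0.077,-0.028,0,60])

```text
time_s: 34.65
position: [-0.0293, -0.708, 0.3256]
eef_rot: [1.994, 1.901, 0.331]
ft_force: [0.2, -0.4, -3.1]
width: 0.0674
grip_force: 29.5
```

```bash
python3 - <<'E'
from plan import *
p,r=pose(); info(p,r)
from bench import state
s=state(); print(s['qpos'],s['ft_force'],s['width'])
E
```

```text
pos [-0.0293 -0.708   0.3256] tilt 25.0 az -13.6 | y az -1.6 el 24.5
[-1.83050375  0.49003333  1.09883052  0.436628    1.56405685 -1.78823647] [ 0.23062425 -0.43783013 -3.10965695] 0.06740695648258753
```

Emit:
carry_out(plan=[-0.1,-0.028,-0.004,0,60,-0.19,-0.055,-0.009,0,60,-0.19,-0.055,-0.009,0,60,-0.19,-0.055,-0.009,0,60,-0.15,-0.043,-0.007,0,60,-0.15,-0.043,-0.007,0,60,-0.19,-0.055,-0.009,0,60])

```text
time_s: 35.35
position: [-0.0963, -0.8972, 0.2999]
eef_rot: [1.99, 1.88, 0.307]
ft_force: [0.0, -2.5, -4.3]
width: 0.0666
grip_force: 29.5
```

```bash
python3 - <<'E'
from plan import *
p,r=pose(); info(p,r)
from bench import state
s=state(); print(s['qpos'],s['ft_force'],s['width'])
E
```

```text
pos [-0.0963 -0.8972  0.2999] tilt 25.5 az -17.0 | y az -1.8 el 24.7
[-1.85162973  0.97386592  0.22055095  0.47315717  1.90242502 -1.62810759] [ 0.02178792 -2.46466129 -4.29275878] 0.06655826351199022
```

Emit:
carry_out(plan=[-0.19,-0.055,-0.009,0,60,-0.19,-0.055,-0.009,0,60,-0.17,-0.05,-0.009,0,60,0,0,0,0,60])

```text
time_s: 35.75
position: [-0.1169, -0.9328, 0.2732]
eef_rot: [1.972, 1.837, 0.226]
ft_force: [0.2, 1.1, -3.8]
width: 0.0667
grip_force: 29.5
```

```bash
cat > hand.py <<'E'
from fit import *
from bench import snapshot,state
def hand(name):
    p,r=pose(); info(p,r); s=state(); print(s['ft_force'],s['width'],s['qpos'][5])
    d=snapshot('wrist'); pickle.dump(d,open(name+'.pkl','wb'))
    c,n,ex=fitlid(d,*O); ey=ex if abs((r.as_matrix().T@ex)[0])>.7 else np.cross(n,ex); M=r.as_matrix()
    ey*=np.sign((M.T@ey)[0])
    nt=M.T@n; yt=M.T@ey; ct=1000*M.T@(c-p)
    W=cloud(d); m=cv2.inRange(cv2.cvtColor(d['pixels'],40),*O)>0; q=W[m]; q=q[np.isfinite(q).all(1)]; q=q[abs((q-c)@n)<.003]
    ed=np.percentile((q-c)@ey,99.5)*1000
    lc=ct+(ed-55.8)*yt; print('tool frame: lid ctr',np.round(lc,2),'n',np.round(nt,4),'y',np.round(yt,4),'edge',ed)
    xx=np.cross(ey,n); print('world case x az %.2f el %.2f, y el %.2f'%(np.degrees(np.arctan2(xx[1],xx[0])),np.degrees(np.arcsin(xx[2])),np.degrees(np.arcsin(ey[2]))))
    return p,r,lc,nt,yt
E
python3 -c "
from hand import *
hand('w14')"
```

```text
pos [-0.1169 -0.9328  0.2732] tilt 26.8 az -26.4 | y az -1.7 el 24.6
[ 0.17038294  1.06330702 -3.83070996] 0.06665465545332563 -1.65820327366479
inl 17733 22548 ctr [-0.127  -0.8993  0.2958] n [-0.44   0.116  0.89 ] tilt 27.1 ex az 85.87 el -5.42 size 49.6 68.4
tool frame: lid ctr [ -3.36  -0.63 -28.19] n [-0.0854 -0.0321 -0.9958] y [ 0.9963 -0.0011 -0.0854] edge 24.444688746007504
world case x az -1.42 el 26.46, y el -5.42
```

```bash
cat > held.py <<'E'
from base import *
NT=np.array([-.0854,-.0321,-.9958]); YT=np.array([.9963,-.0011,-.0854]); LC=np.array([-3.0,-.4,-28.3])
NT/=np.linalg.norm(NT); YT-=NT*(YT@NT); YT/=np.linalg.norm(YT)
CT=np.stack([np.cross(YT,NT),YT,NT],1)      # case axes in tool frame
OT=LC-54*NT                                   # case origin in tool frame, mm
def case(p,r):
    Rc=r.as_matrix()@CT; x=Rc[:,0]; y=Rc[:,1]
    F=frame(np.radians(BASE['az']),0); t=p+r.apply(OT)/1000+Rc@np.array([-.02675,0,.00225])
    print('case x az %.2f el %.2f y el %.2f'%(*np.degrees([np.arctan2(x[1],x[0]),np.arcsin(x[2]),np.arcsin(y[2])]),),'tip',np.round(1000*F.T@(t-BASE['c']),2))
def tcp(r,x,y,z):
    Rc=r.as_matrix()@CT; F=frame(np.radians(BASE['az']),0)
    return BASE['c']+F@np.array([x,y,z])/1000-Rc@np.array([-.02675,0,.00225])-r.apply(OT)/1000
def spinc(r,az):
    ss=np.arange(-40,40,.05); return min(ss,key=lambda s:abs(np.degrees(np.arctan2(*(( r*R.from_rotvec([0,0,np.radians(s)])).as_matrix()@CT)[:,0][[1,0]]))-az))
E
python3 - <<'E'
from held import *
p,r=pose(); s=spinc(r,BASE['az']); rf=r*R.from_rotvec([0,0,np.radians(s)]); print(s); case(p,rf)
a=tcp(rf,-16,0,60); print(a)
p,r=rows(p,r,a,s,25,60,4); case(p,r)
E
```

```text
10.699999999997118
case x az -13.19 el 28.07 y el -0.93 tip [-501.82 -836.09   82.94]
[ 0.54802254 -0.22955617  0.25239182]
max mm/row 46.11897657147218 deg 0.54
0.036, 0.027, 0.007, 0.001, 60, 0.073, 0.055, 0.014, 0.001, 60, 0.11, 0.082, 0.021, 0.002, 60, 0.147, 0.108, 0.028, 0.002, 60, 0.184, 0.134, 0.035, 0.003, 60, 0.185, 0.132, 0.035, 0.003, 60, 0.187, 0.13, 0.035, 0.003, 60, 0.188, 0.128, 0.035, 0.003, 60, 0.189, 0.127, 0.035, 0.003, 60, 0.19, 0.125, 0.035, 0.003, 60

0.191, 0.123, 0.035, 0.003, 60, 0.193, 0.121, 0.035, 0.003, 60, 0.194, 0.119, 0.035, 0.003, 60, 0.195, 0.118, 0.035, 0.003, 60, 0.196, 0.116, 0.035, 0.003, 60, 0.197, 0.114, 0.035, 0.003, 60, 0.198, 0.112, 0.035, 0.003, 60, 0.199, 0.11, 0.035, 0.003, 60, 0.2, 0.108, 0.035, 0.003, 60, 0.201, 0.106, 0.035, 0.003, 60

0.202, 0.105, 0.035, 0.003, 60, 0.163, 0.082, 0.028, 0.002, 60, 0.122, 0.061, 0.021, 0.002, 60, 0.082, 0.04, 0.014, 0.001, 60, 0.041, 0.02, 0.007, 0.001, 60

err mm 0.3769123569319157
case x az -13.91 el 28.14 y el -0.65 tip [-16.08   0.29  60.34]
```

Emit:
carry_out(plan=[0.036,0.027,0.007,0.001,60,0.073,0.055,0.014,0.001,60,0.11,0.082,0.021,0.002,60,0.147,0.108,0.028,0.002,60,0.184,0.134,0.035,0.003,60,0.185,0.132,0.035,0.003,60,0.187,0.13,0.035,0.003,60,0.188,0.128,0.035,0.003,60,0.189,0.127,0.035,0.003,60,0.19,0.125,0.035,0.003,60])

```text
time_s: 36.8
position: [0.1394, -0.6629, 0.2699]
eef_rot: [2.036, 1.765, 0.243]
ft_force: [0.8, -0.2, -3.0]
width: 0.0667
grip_force: 29.5
```

Emit:
carry_out(plan=[0.191,0.123,0.035,0.003,60,0.193,0.121,0.035,0.003,60,0.194,0.119,0.035,0.003,60,0.195,0.118,0.035,0.003,60,0.196,0.116,0.035,0.003,60,0.197,0.114,0.035,0.003,60,0.198,0.112,0.035,0.003,60,0.199,0.11,0.035,0.003,60,0.2,0.108,0.035,0.003,60,0.201,0.106,0.035,0.003,60])

```text
time_s: 37.8
position: [0.4542, -0.3276, 0.2575]
eef_rot: [2.122, 1.67, 0.275]
ft_force: [0.6, 0.3, -2.6]
width: 0.067
grip_force: 29.5
```

Emit:
carry_out(plan=[0.202,0.105,0.035,0.002,60,0.163,0.082,0.028,0.001,60,0.122,0.061,0.021,0,60,0.082,0.04,0.014,0,60,0.041,0.02,0.007,0,60,0,0,0,0,60])

```text
time_s: 38.4
position: [0.5482, -0.2278, 0.2526]
eef_rot: [2.13, 1.663, 0.277]
ft_force: [0.0, -0.3, -2.7]
width: 0.0666
grip_force: 29.5
```

```bash
python3 - <<'E'
from hand import *
hand('w15')
from held import *
p,r=pose(); case(p,r)
p,r=rows(p,r,tcp(r,-16.5,0,12),0,5,60,2)
p,r=rows(p,r,tcp(r,-16.5,0,4),0,3,60,1)
E
```

```text
pos [ 0.5482 -0.2278  0.2526] tilt 27.0 az -26.7 | y az -12.5 el 26.3
[ 0.03869694 -0.31490048 -2.71739823] 0.06658789934245883 -0.12150251639788776
inl 17651 22588 ctr [ 0.5425 -0.1944  0.2771] n [-0.455  0.125  0.882] tilt 28.2 ex az 77.32 el -1.42 size 49.7 69.0
tool frame: lid ctr [ -3.18  -0.41 -28.18] n [-0.0882 -0.0326 -0.9956] y [ 0.9961 -0.0087 -0.088 ] edge 24.3743759317647
world case x az -11.92 el 28.12, y el -1.42
case x az -12.46 el 28.07 y el -1.37 tip [-16.61   0.5   60.07]
max mm/row 16.07233648229155 deg 0.0
0.002, -0.012, 0.024, 0, 60, 0.005, -0.024, 0.048, 0, 60, 0.007, -0.035, 0.072, 0, 60, 0.005, -0.024, 0.048, 0, 60, 0.002, -0.012, 0.024, 0, 60

err mm 0.36646394897832046
max mm/row 3.778888725538237 deg 0.0
0.001, -0.004, 0.009, 0, 60, 0.002, -0.008, 0.017, 0, 60, 0.001, -0.004, 0.009, 0, 60

err mm 0.18399739367265014
```

Emit:
carry_out(plan=[0.002,-0.012,0.024,0.003,60,0.005,-0.024,0.048,0.003,60,0.007,-0.035,0.072,0.001,60,0.005,-0.024,0.048,0,60,0.002,-0.012,0.024,0,60,0.001,-0.004,0.009,0,60,0.002,-0.008,0.017,0,60,0.001,-0.004,0.009,0,60,0,0,0,0,60])

```text
time_s: 39.35
position: [0.5483, -0.2292, 0.1958]
eef_rot: [2.151, 1.639, 0.282]
ft_force: [0.2, -0.6, -3.3]
width: 0.0669
grip_force: 29.5
```

```bash
python3 - <<'E'
from held import *
from bench import state
p,r=pose(); print(state()['ft_force']); case(p,r)
p,r=rows(p,r,tcp(r,-26.3,0,3.3),0,4,60,1)
E
```

```text
[ 0.1702392  -0.59600571 -3.27932548]
case x az -13.92 el 28.21 y el -0.81 tip [-15.7    0.62   3.41]
max mm/row 3.5999999999999996 deg 0.0
-0.001, -0.008, -0.004, 0, 60, -0.002, -0.016, -0.008, 0, 60, -0.002, -0.016, -0.008, 0, 60, -0.001, -0.008, -0.004, 0, 60

err mm 0.30102834612574375
```

Emit:
carry_out(plan=[-0.001,-0.008,-0.004,0,60,-0.002,-0.016,-0.008,0,60,-0.002,-0.016,-0.008,0,60,-0.001,-0.008,-0.004,0,60,0,0,0,0,60])

```text
time_s: 39.85
position: [0.5373, -0.2272, 0.196]
eef_rot: [2.151, 1.639, 0.282]
ft_force: [0.6, 0.1, -3.0]
width: 0.0669
grip_force: 29.5
```

```bash
python3 - <<'E'
from held import *
from bench import state
p,r=pose(); print(state()['ft_force']); case(p,r); M=r.as_matrix(); print('1mm down',M.T@[0,0,-.001]/.2)
E
```

```text
[ 0.63525653  0.103919   -3.02602977]
case x az -13.92 el 28.21 y el -0.82 tip [-26.88   0.06   3.62]
1mm down [ 0.00045106 -0.00222068  0.00445703]
```

Hooked without contact. I'll lower it lightly and release gradually.

Emit:
carry_out(plan=[0,-0.003,0.007,0,60,0,-0.003,0.006,0,60,0,0,0,0,60,0,0,0,0,67.5,0,0,0,0,69,0,0,0,0,71,0,0,0,0,73,0,0,0,0,75,0,0,0,0,77,0,0,0,0,79])

```text
time_s: 40.85
position: [0.5376, -0.2275, 0.193]
eef_rot: [2.151, 1.639, 0.282]
ft_force: [0.6, 0.3, -0.2]
width: 0.0788
grip_force: 0.2
```

Emit:
carry_out(plan=[0,0,0,0,81,0,0,0,0,83,0,0,0,0,85,0,0,0,0,87,0,0,0,0,89,0,0,0,0,91,0,0,0,0,91])

```text
time_s: 41.55
position: [0.5377, -0.2276, 0.1931]
eef_rot: [2.151, 1.639, 0.282]
ft_force: [0.8, -0.3, -0.3]
width: 0.0911
grip_force: 0.3
```

```bash
python3 - <<'E'
from chk import *
chk(.091,'w16',O)
E
```

```text
f [ 0.76 -0.33 -0.28] w 0.09110227105567446
far inner edge base mm [2.64468709e+01 1.60110476e-02 5.37804317e+01]
inl 15257 19792 ctr [ 0.5461 -0.2017  0.2149] n [-0.247  0.064  0.967] tilt 14.8 ex az 75.21 el 0.04 size 56.6 65.1
lid ctr base mm [-12.04527702  27.72094456  55.42378347]
```

Emit:
carry_out(plan=[0,0.012,0.002,0,91,0,0.012,0.002,0,91,0,0.012,0.002,0,91,0,0.012,0.002,0,91,0,0.012,0.002,0,91,0,0,0,0,91])

```text
time_s: 42.2
position: [0.5493, -0.2307, 0.1968]
eef_rot: [2.151, 1.639, 0.283]
ft_force: [-0.0, -0.2, -0.8]
width: 0.0913
grip_force: 0.0
```

```bash
python3 - <<'E'
from chk import *
chk(.091,'w17',O)
p,r=pose(); M=r.as_matrix(); F=frame(np.radians(BASE['az']),0)
p,r=rows(p,r,p-M[:,2]*.075,0,6,91,2)
# lid surface at case x ~8: tilt 12
th=np.radians(11.8); Q=np.array([-27+35*np.cos(th)-52*np.sin(th),0,2+35*np.sin(th)+52*np.cos(th)-3]); print(Q)
t=BASE['c']+F@((Q+[0,0,9])/1000)-M[:,1]*.042
p,r=rows(p,r,t+[0,0,.04],0,4,84,1)
p,r=rows(p,r,t,0,4,84,1)
print('1mm x',M.T@F[:,0]*.005,'1mm y',M.T@F[:,1]*.005,'1mm down',M.T@[0,0,-.005])
E
```

```text
f [-0.04 -0.15 -0.78] w 0.09128333652949776
far inner edge base mm [38.4986459  -0.37454272 57.5039121 ]
inl 15471 19773 ctr [ 0.5486 -0.2028  0.2143] n [-0.206  0.052  0.977] tilt 12.3 ex az 75.30 el 0.12 size 57.7 65.1
lid ctr base mm [-9.39345147 27.15664878 54.76009889]
max mm/row 18.8 deg 0.0
0, 0, -0.031, 0, 91, 0, 0, -0.062, 0, 91, 0, 0, -0.094, 0, 91, 0, 0, -0.094, 0, 91, 0, 0, -0.062, 0, 91, 0, 0, -0.031, 0, 91

err mm 0.1999999999999128
[-3.37343609  0.         57.05846603]
max mm/row 6.340346993658942 deg 0.0
-0.005, -0.01, 0.011, 0, 84, -0.011, -0.02, 0.022, 0, 84, -0.011, -0.02, 0.022, 0, 84, -0.005, -0.01, 0.011, 0, 84

err mm 0.23965225206437318
max mm/row 13.292102918650608 deg 0.0
0.003, -0.015, 0.03, 0, 84, 0.006, -0.03, 0.059, 0, 84, 0.006, -0.03, 0.059, 0, 84, 0.003, -0.015, 0.03, 0, 84

err mm 0.20221410259912712
1mm x [0.00029436 0.00447967 0.00220135] 1mm y [ 4.97091205e-03 -6.38640718e-05 -5.34747400e-04] 1mm down [ 0.00045098 -0.00222002  0.00445737]
```

Emit:
carry_out(plan=[0,0,-0.031,0,91,0,0,-0.062,0,91,0,0,-0.094,0,91,0,0,-0.094,0,91,0,0,-0.062,0,91,0,0,-0.031,0,84,-0.022,-0.01,0.012,0,84,-0.028,-0.02,0.023,0,84,-0.028,-0.02,0.023,0,84,-0.022,-0.01,0.012,0,84])

```text
time_s: 43.25
position: [0.5072, -0.235, 0.2452]
eef_rot: [2.154, 1.641, 0.28]
ft_force: [0.2, -0.2, 0.1]
width: 0.0845
grip_force: 0.0
```

Emit:
carry_out(plan=[0.003,-0.015,0.03,0,84,0.006,-0.03,0.059,0,84,0.006,-0.03,0.059,0,84,0.003,-0.015,0.03,0,84,0,0,0,0,84])

```text
time_s: 43.75
position: [0.5073, -0.2343, 0.2056]
eef_rot: [2.153, 1.641, 0.281]
ft_force: [0.7, -0.9, 1.1]
width: 0.0841
grip_force: 0.0
```

```bash
python3 - <<'E'
from chk import *
chk(.084,'w18',O)
E
```

```text
f [ 0.73 -0.93  1.1 ] w 0.08411217398734147
far inner edge base mm [ -4.65666322 -13.43025997  64.68812337]
inl 13087 19517 ctr [ 0.5449 -0.2156  0.2143] n [-0.205  0.052  0.977] tilt 12.2 ex az -14.78 el 12.19 size 65.5 84.1
lid ctr base mm [-10.0099198   13.90856124  54.764431  ]
```

Emit:
carry_out(plan=[0.001,-0.001,0.011,0,84,0.001,-0.001,0.011,0,84,0.001,-0.001,0.011,0,84,0.001,-0.001,0.011,0,84,0.001,0.001,0.009,0,84,0.001,0.001,0.009,0,84,0.001,0.001,0.009,0,84,0,0,0,0,84])

```text
time_s: 44.6
position: [0.514, -0.2361, 0.1943]
eef_rot: [2.151, 1.639, 0.282]
ft_force: [-0.6, 0.6, 1.4]
width: 0.0841
grip_force: 1.1
```

```bash
python3 - <<'E'
from chk import *
chk(.084,'w19',O)
E
```

```text
f [-0.57  0.64  1.36] w 0.08411528543706955
far inner edge base mm [  2.22424951 -13.674902    53.45143479]
inl 12664 19764 ctr [ 0.5478 -0.2145  0.2106] n [-0.119  0.028  0.993] tilt 7.0 ex az -13.25 el 7.02 size 66.0 80.0
lid ctr base mm [-7.44134367 15.64921879 51.0554901 ]
```

Emit:
carry_out(plan=[0.001,0,0.01,0,84,0.001,0,0.01,0,84,0.001,0,0.01,0,84,0.001,0,0.01,0,84,0,0,0,0,84])

```text
time_s: 45.15
position: [0.5187, -0.2374, 0.1884]
eef_rot: [2.148, 1.637, 0.285]
ft_force: [-2.4, 0.6, 8.1]
width: 0.0843
grip_force: 3.7
```

```bash
python3 - <<'E'
from chk import *
chk(.084,'w20',O)
E
```

```text
f [-2.35  0.57  8.11] w 0.08434100664428557
far inner edge base mm [  6.93766723 -13.82824124  47.72851217]
inl 12289 19894 ctr [ 0.5524 -0.2153  0.2058] n [-0.076  0.019  0.997] tilt 4.5 ex az -12.94 el 4.51 size 66.1 79.4
lid ctr base mm [-2.78463801 15.85092129 46.27784514]
```

Emit:
carry_out(plan=[0.001,-0.004,0.009,0,84,0.001,-0.004,0.009,0,84,0.001,-0.004,0.009,0,84,0,0,0,0,84])

```text
time_s: 45.6
position: [0.5201, -0.2378, 0.1841]
eef_rot: [2.145, 1.635, 0.287]
ft_force: [-2.5, 2.0, 11.0]
width: 0.0841
grip_force: 5.4
```

```bash
python3 - <<'E'
from chk import *
chk(.084,'w21',O)
E
```

```text
f [-2.5   2.01 10.96] w 0.08408448756295424
far inner edge base mm [  8.40048471 -13.93334468  43.49307097]
inl 12203 19647 ctr [ 0.5538 -0.2158  0.2019] n [-0.063  0.015  0.998] tilt 3.7 ex az -13.19 el 3.74 size 66.4 79.8
lid ctr base mm [-1.28730872 15.68581196 42.41123875]
```

Emit:
carry_out(plan=[0,-0.003,0.005,0,84,0,-0.003,0.005,0,84,0,0,0,0,84])

```text
time_s: 45.95
position: [0.5206, -0.2382, 0.1827]
eef_rot: [2.144, 1.633, 0.289]
ft_force: [-2.0, 2.3, 11.5]
width: 0.0839
grip_force: 6.2
```

```bash
python3 - <<'E'
from chk import *
chk(.084,'w22',O)
E
```

```text
f [-2.04  2.33 11.54] w 0.08393505999397764
far inner edge base mm [  8.91808962 -14.14963725  42.24332449]
inl 11944 19842 ctr [ 0.5541 -0.2159  0.2011] n [-0.042  0.01   0.999] tilt 2.5 ex az -13.10 el 2.50 size 66.0 79.3
lid ctr base mm [-0.98299811 15.67373204 41.56686887]
```

Emit:
carry_out(plan=[0,-0.003,0.005,0,84,0,-0.003,0.005,0,84,0,-0.003,0.005,0,84,0,0,0,0,84])

```text
time_s: 46.4
position: [0.5205, -0.2384, 0.1793]
eef_rot: [2.143, 1.633, 0.289]
ft_force: [-2.9, 3.6, 12.8]
width: 0.0839
grip_force: 6.0
```

```bash
python3 - <<'E'
from chk import *
chk(.084,'w23',O)
E
```

```text
f [-2.86  3.58 12.76] w 0.0839362878165149
far inner edge base mm [  8.82580145 -14.42549086  38.86451971]
inl 11402 19754 ctr [ 0.5545 -0.2159  0.1982] n [0.008 0.004 1.   ] tilt 0.5 ex az -13.15 el -0.37 size 66.1 79.6
lid ctr base mm [-0.65816531 15.79060992 38.70916132]
```

Emit:
carry_out(plan=[0,-0.003,0.006,0,84,0,-0.003,0.006,0,84,0,0,0,0,84,0,0.01,-0.022,0,84,0,0.02,-0.045,0,84,0,0.035,-0.075,0,84,0,0.035,-0.075,0,84,0,0.035,-0.075,0,84,0,0.03,-0.06,0,84,0,0,0,0,84])

```text
time_s: 47.45
position: [0.5179, -0.2305, 0.2516]
eef_rot: [2.149, 1.638, 0.284]
ft_force: [0.4, -0.2, -0.2]
width: 0.0839
grip_force: 0.0
```

```bash
python3 - <<'E'
from chk import *
chk(.084,'w24',O)
d=pickle.load(open('w24.pkl','rb')); W=cloud(d); q=W.reshape(-1,3); q=q[np.isfinite(q).all(1)]
F=frame(np.radians(BASE['az']),0); L=(q-BASE['c'])@F*1000
h=L[(L[:,2]>58)&(L[:,2]<75)&(abs(L[:,0])<45)&(abs(L[:,1])<65)]
for s in (-1,1):
  x=h[h[:,0]*s>15]; print(s,len(x),np.percentile(x,[1,50,99],axis=0) if len(x)>10 else '')
a=snapshot('side'); b=snapshot('scene')
im=np.hstack([cv2.resize(a['pixels'][130:260,300:430],(400,400),interpolation=2),cv2.resize(b['pixels'][210:330,160:280],(400,400),interpolation=2)]); cv2.imwrite('pics/f.png',im)
E
```

```text
f [ 0.42 -0.2  -0.2 ] w 0.08390242986175366
far inner edge base mm [  4.65818463  -7.27920665 110.83611799]
inl 11021 16429 ctr [ 0.5507 -0.2311  0.2099] n [ 0.001 -0.     1.   ] tilt 0.1 ex az -12.99 el -0.05 size 65.7 110.6
lid ctr base mm [-0.80422455  0.08704608 50.37832389]
-1 2691 [[-33.53327466 -32.16465148  58.20583543]
 [-29.88579544  11.78830547  61.66539733]
 [-25.15666937  46.99651557  63.02853248]]
1 1180 [[ 26.67585046 -24.65397194  58.08434742]
 [ 29.31347987   1.20569976  62.00498778]
 [ 32.96598771  24.10957188  65.36213553]]
```

View pics/f.png

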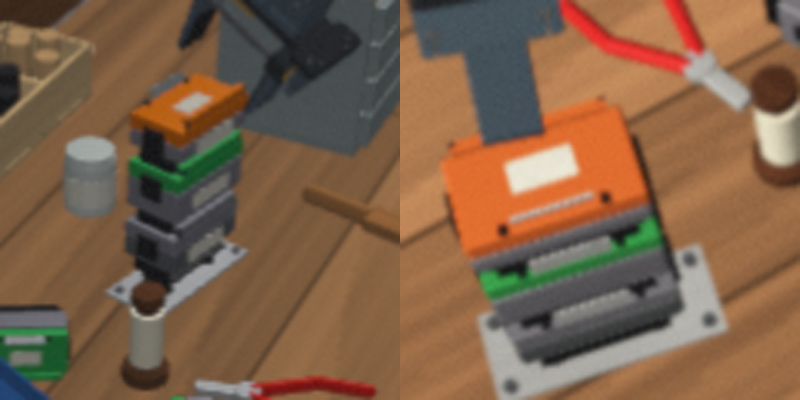

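The final view shows the shallow case flat and square on the deep and base cases, with both leaves upright and the gripper clear. I'll back off and hand it in.

Emit:
carry_out(plan=[0,0.02,-0.05,0,84,0,0.03,-0.08,0,84,0,0.03,-0.08,0,84,0,0.02,-0.05,0,84,0,0,0,0,84])

```text
time_s: 48.1
position: [0.5143, -0.2242, 0.3073]
eef_rot: [2.148, 1.638, 0.284]
ft_force: [0.4, -0.3, -0.2]
width: 0.0841
grip_force: 0.0
```

```bash
python3 -c "
from bench import *
print(close_job())"
```

```text
the job is handed in; nothing more can be done
None
```

I stacked both cases on the grey base, deep then shallow, and handed the job in at 48.1 s; by camera the lids sit flat to about 0.1° and in line to about 1 mm, but the catches were judged only from that and the pictures, and the fingers once brushed the deep case's leaf at about 2 N.

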